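# Make up the relay-swap and plug-repair service kits

### The job

Make up the two service kits from the parts on the bench. The relay-swap kit in the blue tray, where its circuit board is packed already, gets the clear-cased relay, standing upright, and the green screwdriver; the plug-repair kit in the orange tray gets the round multi-pin connector, the small brass-coloured reel of desoldering braid and the red screwdriver. Set each part down in the foam pocket cut for it, lying flat on the pocket's floor (screwdrivers and connector either way round), and leave the black screwdriver and the battery where they lie.

Things in the scene. Friction and masses are not known exactly. Their poses are not given: they have to be found in the camera images.
- tray_blue: Blue kit tray, fixed, 120 (x) by 188 mm (y), a 14 mm high rim round black foam. Foam top 12 mm, pocket floors 5 mm above the bench. Origin: centre of underside, on the bench; z up. Pockets at (x, y) in mm: slot (33.5, 0), 33 by 166 mm, lengthwise along y, for a screwdriver; (-19.5, 50), 38 (x) by 45 mm (y), for the relay; (-19.5, -42) holds a green circuit board already, 19 mm high above the bench.
- tray_orange: Orange kit tray, fixed, 120 (x) by 188 mm (y), a 14 mm high rim round black foam. Foam top 12 mm, pocket floors 5 mm above the bench. Origin: centre of underside, on the bench; z up. Pockets at (x, y) in mm: slot (33.5, 0), 33 by 166 mm, lengthwise along y, for a screwdriver; (-19.5, 50), round, 61 mm across, for the reel; (-19.5, -50), 40 (x) by 66 mm (y), for the connector lying along y.
- relay_mid (a point): Plug-in relay with a clear case on a black foot, standing upright on the bench, 22 (x) by 29 (y) by 41 mm (z). The point is its centre; z up.
- connector_mid (a point): Light grey round multi-pin connector lying on its side, 49 mm long (x) and 24 mm thick. The point is the middle of its body, half-way up; x along its length.
- reel_mid (a point): Small brass-coloured reel of desoldering braid lying flat, 45 mm across, 11 mm high. The point is its centre, half-way up.
- driver_green_mid (a point): Small dark green screwdriver lying on the bench: handle 11 mm thick and 60 mm long, then a thin shaft, 110 mm overall. The point lies on its axis half-way up, 8 mm from mid-length towards the handle's end: on the handle, 13 mm from where the shaft starts; x points along the shaft to the tip, z up. Belongs in the blue tray.
- driver_red_mid (a point): Red screwdriver lying on the bench: handle 17 mm thick and 75 mm long, then a thin shaft, 150 mm overall. The point lies on its axis half-way up, 8 mm from mid-length towards the handle's end: on the handle, 8 mm from where the shaft starts; x points along the shaft to the tip, z up. Belongs in the orange tray.
- driver_black_mid (a point): Black screwdriver lying on the bench: handle 13 mm thick and 70 mm long, then a thin shaft, 130 mm overall. The point lies on its axis half-way up, 8 mm from mid-length towards the handle's end: on the handle, 13 mm from where the shaft starts; x points along the shaft to the tip, z up. Not part of either kit: leave it.
- cell_mid (a point): Red and white battery lying down, 50 mm long (y), 15 mm thick. The point is its centre. Not part of either kit: leave it.
- instrument_case: Open instrument case, fixed, an obstacle between the stock and the left of the bench: 170 (x) by 275 mm (y), 67 mm high; its lid stands open along its far (+x) side, up to 230 mm high, 90 to 140 mm in +x from the origin. Origin: centre of the underside.
There are look-alikes about, which are no part of the job. Of the things that look like the part that bears reel_mid, take the one that is farthest from the robot's base at the start.

How it is judged (in metres and radians):
At the end, for the whole second after the job is handed in: Each of the five parts rests on the floor of its own pocket in the right tray (within the pocket's walls, height within 4 mm, level within 0.15 rad), relay upright, both screwdrivers along their slots; black screwdriver and battery within 30 mm of where they lay (x of relay_mid in the frame of tray_blue between -0.0325 and -0.0065 m and y of relay_mid in the frame of tray_blue between 0.037 and 0.063 m and z of relay_mid in the frame of tray_blue between 0.0215 and 0.0295 m and angle between each of relay_mid, driver_green_mid, connector_mid, reel_mid, driver_red_mid's own z axis and vertical below 0.15 rad and x of driver_green_mid in the frame of tray_blue between 0.0195 and 0.0475 m and y of driver_green_mid in the frame of tray_blue between -0.04 and 0.04 m and z of driver_green_mid in the frame of tray_blue between 0.0065 and 0.0145 m and x of connector_mid in the frame of tray_orange between -0.0325 and -0.0065 m and y of connector_mid in the frame of tray_orange between -0.065 and -0.035 m and z of connector_mid in the frame of tray_orange between 0.013 and 0.021 m and x of reel_mid in the frame of tray_orange between -0.0315 and -0.0075 m and y of reel_mid in the frame of tray_orange between 0.038 and 0.062 m and z of reel_mid in the frame of tray_orange between 0.0065 and 0.0145 m and x of driver_red_mid in the frame of tray_orange between 0.0195 and 0.0475 m and y of driver_red_mid in the frame of tray_orange between -0.02 and 0.02 m and z of driver_red_mid in the frame of tray_orange between 0.0095 and 0.0175 m and angle between the x axis of driver_green_mid and the y axis of tray_blue, either way round below 0.3 rad and angle between the x axis of driver_red_mid and the y axis of tray_orange, either way round below 0.3 rad and angle between the x axis of connector_mid and the y axis of tray_orange, either way round below 0.5 rad and distance of each of driver_black_mid, cell_mid from where it was at the start of the episode below 0.03 m); the robot touches nothing.
It fails at once if the black screwdriver is moved more than 30 mm (distance of driver_black_mid from where it was at the start of the episode above 0.03 m).
It fails at once if the battery is moved more than 30 mm (distance of cell_mid from where it was at the start of the episode above 0.03 m).
It also fails if it takes over 128 s, if anything falls off the work surface, if the arm or the gripper's body presses on something with over 40 N, if the wrist force passes 120 N, or if a joint passes its speed limit or range.

### The arm

A 6-joint arm with a two-finger parallel gripper is mounted at the origin on a cart in front of the work surface, level with it; the furniture and walls round the work are solid. World frame = base frame: x ahead of the robot, y to its left, z up, the work surface at z = 0. Lengths are in m, angles in degrees, forces in N, time in s.
With the tool pointing down it reaches from about 0.35 to 0.875 m from the base axis. Payload 4.2 kg.
Tool frame: the origin (TCP) lies at the very end of the fingers, on their centre line; the grasp point (between the pads) lies 19 mm behind it; z points along the fingers, y is the line along which they close (so a half turn about z gives the same grasp; the last joint's range is limited). The gripper opens to 87 mm and grips with 3 to 60 N. Pads are 19 mm wide; open, the fingers measure 117 mm over their backs; the gripper's body (75 mm by 190 mm) begins 51 mm behind the grasp point.
Start: joints at [-50.214, 22.042, 0.453, 0, -68.411, -14.817], TCP at [0.264, -0.567, 0.223] pointing down, gripper open.
Joint ranges: [-179.83, 179.83], [-69.29, 118.12], [-61.27, 80.66], [-181.25, 117.63], [-171.15, -9.14], [-177.46, 177.46]. Speed limits (degrees/s): [159.86, 159.86, 180, 180, 180, 180].

### API

Orientations are given as a 3x3 rotation matrix whose columns are the frame's x, y, z axes.
In Python, from station import monitor, cams, ticket gives the robot as it stands.
- The arm moves only by the tool drive_tool, never from a script. Its argument "moves" is a list of rows, each an object with "delta_pos": the shift along the tool's x, y, z in mm, a list of three; "turn": the turn about the tool's z in rad; "claw": the opening, from 0 (shut) to 1 (fully open). A call has 1 to 12 rows; each row shifts and turns the commanded pose from where the row before left it, along the tool's axes as they then stand; what a row does not reach is not made up. A row lasts 1/8 s, in which the tool goes at most 62.5 mm and 10.7 degrees, less where a joint would pass 70% of its speed; a pose out of reach is approached as far as the arm can. A call is refused whole if a number of a shift passes 62.5 or a number of a turn 0.188, either way. A call with a gripper value outside its range is refused whole. The fingers move at their own pace and stop on an object; the grip force is fixed at half the most. Time passes only in rows, so rows that do not move let the fingers close. It gives the time, the measured TCP pose, the force, the opening and the grip force at its end, in the units of the state.
- monitor.sense(): the state, without advancing time (a new reading comes with each control period).
- cams.capture(name): name is "scene" or "top" or "wrist"; returns a dict with "color" (480x640x3 uint8, red, green, blue), "range_z" (480x640 float32, m along the optical axis (not along the pixel's ray), 0 where there is no reading), "vertical_fov" (degrees; the focal length in pixels is half the picture's height over the tangent of half this angle, whatever the lens; pixels are square), "cx", "cy" (the principal point, pixels), "extrinsics" (4x4, takes a point from camera to world coordinates). Camera axes: x right, y down, z forward; pixel columns grow to the right and rows downward; lengths in m; the calibration is good to about 2 mm. A picture is of the moment at which its call begins.
- ticket.finish_job(): hands the job in; it is judged then, once.
The state is a dict: "time_s": time; "joints": joint angles; "joint_velocities": joint speeds; "effort": joint torques, N m; "tcp_pos": TCP position; "ee_rot": TCP orientation; "wrist_force": force on the tool from outside, world axes, zero at the start; "moment": the same for the moment, N m; "gripper_width": opening from 0.0 (shut) to 1.0 (fully open); "gripper_force": force on a finger pad.
Only numpy, scipy, OpenCV 4.12 (cv2) and the standard library are available. Lean on these libraries where they do the work, as an engineer would, in place of code of your own. Each camera call takes 0.05 s, during which the arm holds its last target. There are 200 camera calls.

## Working session

There is one attempt and no reset: what is moved stays moved. The work goes in short steps, Python scripts to look and compute and a tool call to move; the robot and the scene stay as the last step left them, time stands still between calls to the robot, and variables do not carry over. Pictures are saved under pics/ and viewed, at most 14 in all, crops included, and the job is handed in when it is done.

Besides the shell and the picture viewer there is one more tool, called after ">>>" as name(argument=value, ...) on one line, values as JSON. drive_tool: Moves the arm, as the interface text tells. Its arguments: {"type":"object","properties":{"moves":{"type":"array","items":{"type":"object","properties":{"delta_pos":{"type":"array","items":{"type":"number"}},"turn":{"type":"number"},"claw":{"type":"number"}}}}},"required":["moves"]}

```bash
mkdir -p pics; ls
cat > h.py <<'E'
import numpy as np, cv2
from station import monitor, cams, ticket
def cap(n):
    d=cams.capture(n); np.savez('pics/%s.npz'%n,**{k:np.asarray(v) for k,v in d.items()}); return d
def load(n): return dict(np.load('pics/%s.npz'%n))
def world(d):
    h,w=d['range_z'].shape; f=h/2/np.tan(np.radians(float(d['vertical_fov']))/2)
    u,v=np.meshgrid(np.arange(w),np.arange(h)); z=d['range_z']
    p=np.stack([(u-d['cx'])/f*z,(v-d['cy'])/f*z,z],-1)
    E=d['extrinsics']; return p@E[:3,:3].T+E[:3,3]
E
python3 - <<'E'
from h import *
for n in ['scene','top']:
    d=cap(n); cv2.imwrite(f'pics/{n}0.png',cv2.resize(d['color'][:,:,::-1],(800,600),interpolation=cv2.INTER_CUBIC))
    print(n,d['vertical_fov'],d['extrinsics'].round(3).tolist())
s=monitor.sense();print(s['time_s'],s['tcp_pos'],s['ee_rot'],s['gripper_width'])
E
```

```text
pics
scene 49.2244256383711 [[0.83, -0.42, 0.368, 0.096], [-0.558, -0.624, 0.547, -0.556], [0.0, -0.659, -0.752, 0.856], [0.0, 0.0, 0.0, 1.0]]
top 49.09225141741385 [[0.004, -0.992, 0.129, 0.363], [-1.0, -0.004, -0.004, 0.028], [0.004, -0.129, -0.992, 1.13], [0.0, 0.0, 0.0, 1.0]]
0.1 [ 0.26363713 -0.56609243  0.22156152] [[-9.06603356e-01 -4.21982867e-01 -9.02574011e-04]
 [-4.21983822e-01  9.06601725e-01  1.72236777e-03]
 [ 9.14654668e-05  1.94237603e-03 -9.99998109e-01]] 1.0022504175911515
```

View pics/top0.png

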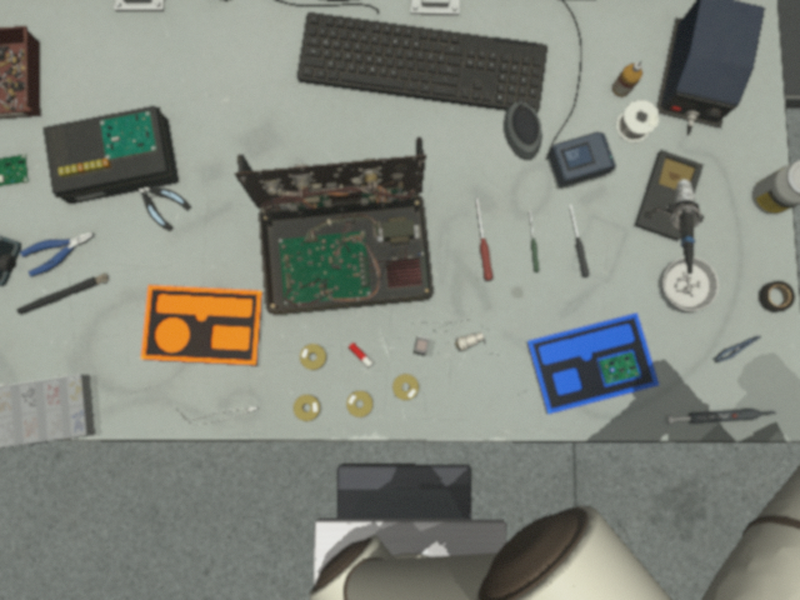

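View pics/scene0.png

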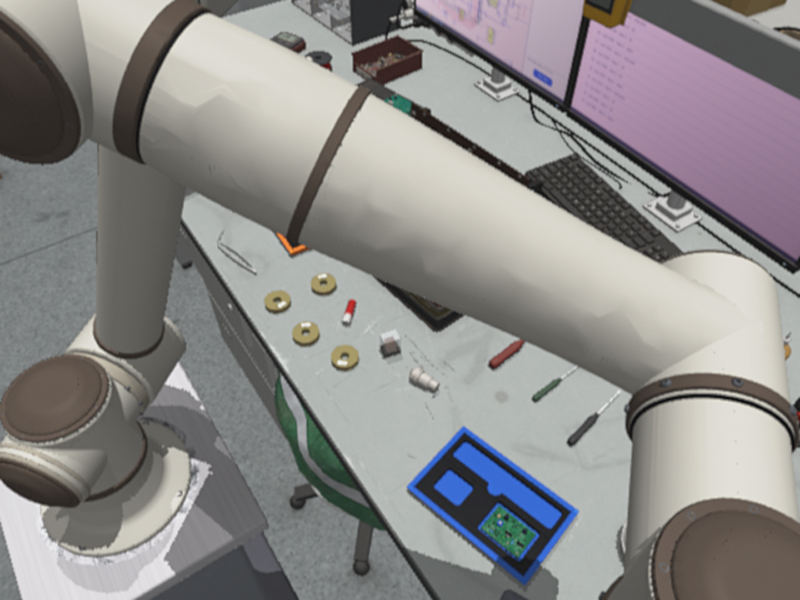

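Top view (800-wide) shows: orange tray (205,325), blue tray (592,362), reels at (313,356), (307,407), (360,404), (406,387), battery (361,354), relay (423,345), connector (470,341), red/green/black drivers at (485,240)/(534,240)/(579,240), case (345,250). The scene view agrees.

```bash
cat > m.py <<'E'
from h import *
d=load('top'); P=world(d); hsv=cv2.cvtColor(d['color'],cv2.COLOR_RGB2HSV); Z=P[...,2]
E=d['extrinsics']; C=E[:3,3]
def atz(u,v,z):
    f=240/np.tan(np.radians(float(d['vertical_fov']))/2)
    r=E[:3,:3]@np.array([(u-d['cx'])/f,(v-d['cy'])/f,1]); return C+r*(z-C[2])/r[2]
def box(mask,roi,z,name):
    x0,y0,x1,y1=[int(a*.8) for a in roi]; m=np.zeros(mask.shape,np.uint8); m[y0:y1,x0:x1]=mask[y0:y1,x0:x1]
    n,l,s,c=cv2.connectedComponentsWithStats(m); 
    if n<2: print(name,'none'); return
    v,u=np.nonzero(l==1+s[1:,4].argmax())
    q=np.array([atz(a,b,z)[:2] for a,b in zip(u,v)],np.float32)
    (cx,cy),(w,h),a=cv2.minAreaRect(q)
    print(name,'c',round(cx,4),round(cy,4),'wh',round(w,3),round(h,3),'a',round(a,1),'mean',q.mean(0).round(4),'n',len(q))
H,S,V=hsv[...,0],hsv[...,1],hsv[...,2]
print('bench z',np.median(Z[int(.8*430):int(.8*436),100:500]), 'z med top of pts', [Z[int(.8*v),int(.8*u)].round(3) for u,v in [(423,345),(470,341),(313,356),(345,305)]])
box((H>100)&(H<125)&(S>120),(510,300,680,430),.012,'blue')
box((H<18)&(S>150),(130,270,275,380),.012,'orange')
for i,(u,v) in enumerate([(313,356),(307,407),(360,404),(406,387)]):
    box((H>15)&(H<40)&(S>70),(u-20,v-20,u+20,v+20),.011,f'reel{i}')
bg=cv2.medianBlur(d['color'],51).astype(int); df=np.abs(d['color']-bg).sum(-1)>60
box(df,(410,330,436,360),.041,'relay(top)')
box(df,(450,325,490,355),.012,'conn')
box((H<8)|(H>172)&(S>90),(340,335,380,370),.008,'cell')
hh=(S>60)|(V<90)
box(df,(470,190,500,290),.008,'red'); box(hh,(470,190,500,290),.008,'redhandle')
box(df,(520,200,545,280),.006,'green'); box(hh,(520,200,545,280),.006,'greenhandle')
box(df,(560,195,592,285),.006,'black')
c=d['color'][:,:,::-1]
cv2.imwrite('pics/c1.png',cv2.resize(c[150:335,360:530],None,fx=3.24,fy=3.24,interpolation=cv2.INTER_CUBIC))
cv2.imwrite('pics/c2.png',cv2.resize(c[225:340,100:360],None,fx=3,fy=3,interpolation=cv2.INTER_CUBIC))
E
python3 m.py
```

```text
bench z 0.00019483752201632232 z med top of pts [np.float64(0.039), np.float64(0.023), np.float64(0.001), np.float64(0.046)]
blue c 0.4147 -0.3103 wh 0.127 0.195 a 14.6 mean [ 0.431  -0.3045] n 2636
orange c 0.5057 0.3544 wh 0.167 0.046 a 87.0 mean [0.5101 0.3543] n 1315
reel0 c 0.4234 0.1644 wh 0.039 0.042 a 69.3 mean [0.4227 0.1632] n 248
reel1 c 0.3381 0.1747 wh 0.042 0.041 a 72.1 mean [0.338  0.1771] n 258
reel2 c 0.3447 0.0839 wh 0.038 0.042 a 63.6 mean [0.3436 0.0828] n 245
reel3 c 0.3752 0.0095 wh 0.038 0.042 a 41.1 mean [0.3753 0.01  ] n 238
relay(top) c 0.4385 -0.019 wh 0.029 0.03 a 75.8 mean [ 0.438  -0.0183] n 152
conn c 0.4442 -0.1012 wh 0.053 0.023 a 87.5 mean [ 0.4445 -0.0956] n 90
cell c 0.4334 0.0911 wh 0.033 0.014 a 45.4 mean [0.4335 0.0909] n 108
red c 0.5937 -0.1309 wh 0.079 0.02 a 7.2 mean [ 0.5923 -0.1312] n 296
redhandle c 0.5947 -0.1311 wh 0.072 0.014 a 7.7 mean [ 0.5928 -0.1314] n 196
green c 0.6033 -0.217 wh 0.065 0.014 a 3.7 mean [ 0.6017 -0.217 ] n 174
greenhandle none
black c 0.5994 -0.2986 wh 0.075 0.018 a 10.0 mean [ 0.5974 -0.2989] n 253
```

View pics/c1.png

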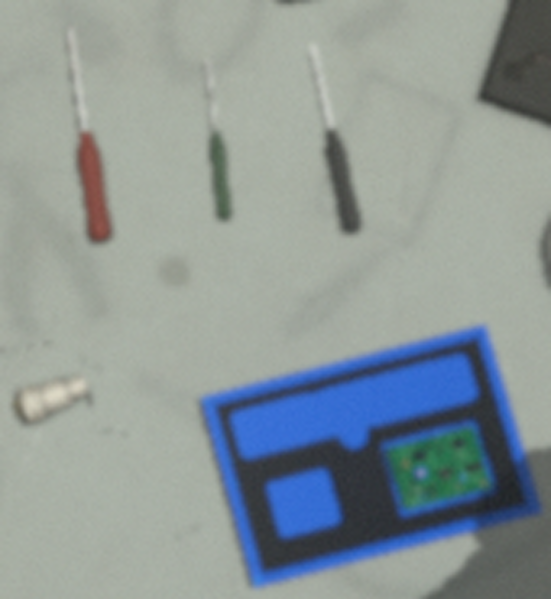

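View pics/c2.png

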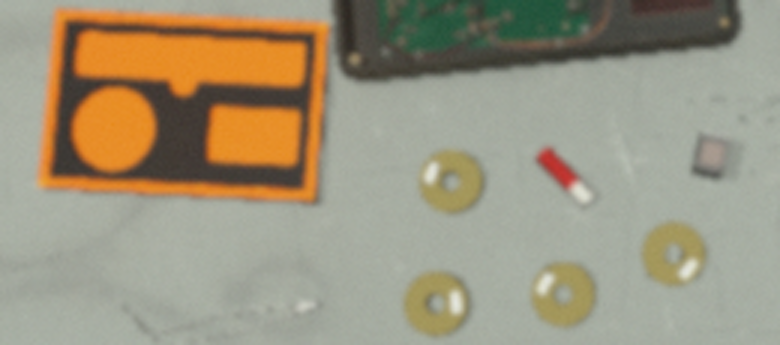

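```bash
cat >> m.py <<'E'
print('---')
m=((H<20)&(S>130)); v,u=np.nonzero(m); k=(u>100)&(u<220)&(v>210)&(v<305)
q=np.array([atz(a,b,.013)[:2] for a,b in zip(u[k],v[k])],np.float32); print(cv2.minAreaRect(q), cv2.boxPoints(cv2.minAreaRect(q)))
m=(H>100)&(H<125)&(S>120); v,u=np.nonzero(m); k=(u>410)&(u<540)&(v>240)&(v<340)
q=np.array([atz(a,b,.013)[:2] for a,b in zip(u[k],v[k])],np.float32); print(cv2.minAreaRect(q), cv2.boxPoints(cv2.minAreaRect(q)))
for n,(a,b,c,e) in dict(red=(376,152,400,232),green=(416,160,436,224),black=(448,156,474,228)).items():
    # darkness/colour handle + shaft axis
    D=np.abs(d['color'].astype(int)-bg).sum(-1); mm=np.zeros_like(df); mm[b:e,a:c]=D[b:e,a:c]>30
    v,u=np.nonzero(mm); q=np.array([atz(x,y,.006)[:2] for x,y in zip(u,v)],np.float32)
    r=cv2.minAreaRect(q); L=cv2.fitLine(q,cv2.DIST_HUBER,0,.01,.01).ravel(); print(n,r,L,q[:,0].min(),q[:,0].max(),np.degrees(np.arctan2(L[1],L[0])))
E
python3 m.py|sed -n '/---/,$p'
```

```text
---
((0.477335661649704, 0.35601115226745605), (0.1961061656475067, 0.12771400809288025), 87.34878540039062) [[0.40901148 0.2610168 ]
 [0.5365888  0.25510925]
 [0.54565984 0.45100552]
 [0.41808254 0.45691305]]
((0.4146602153778076, -0.30997148156166077), (0.1269138604402542, 0.19514289498329163), 14.566717147827148) [[ 0.32870317 -0.23149629]
 [ 0.377783   -0.4203664 ]
 [ 0.50061727 -0.3884467 ]
 [ 0.45153743 -0.19957656]]
red ((0.6369870901107788, -0.13001617789268494), (0.16346007585525513, 0.0306173637509346), 0.282697468996048) [ 0.9921777   0.12483327  0.62887084 -0.12687002] 0.5552547 0.71865416 7.171127
green ((0.6267603635787964, -0.21328355371952057), (0.11171235144138336, 0.024497337639331818), 1.0454421043395996) [ 0.9949226   0.1006434   0.6152408  -0.21478853] 0.57105225 0.68283063 5.7762213
black ((0.6310324668884277, -0.2965388000011444), (0.035442959517240524, 0.13682587444782257), 89.03936767578125) [ 0.9877713   0.15590997  0.61093163 -0.2964471 ] 0.5625905 0.6991387 8.969575
```

Crops show the driver axes (about 7°, 6° and 9° from +x), the connector at c1 (52,398) with its long axis tilted about -16°, the relay at c2 (712,155), and reel0 at c2 (452,181), which is the farthest. I'll move to a viewing pose over the stock.

```bash
cat > p.py <<'E'
import sys; from h import *
# usage: p.py x y z yaw  -> total tool-frame delta (mm, yaw turn rad) from measured pose.  x_tool=(cos yaw,sin yaw), closing axis at yaw-90
s=monitor.sense(); R=np.array(s['ee_rot']); p=np.array(s['tcp_pos'])
def plan(p,R,t):
    *T,yaw=t
    d=R.T@(np.array(T)-p)*1000
    cur=np.degrees(np.arctan2(R[1,0],R[0,0])); turn=-np.radians((yaw-cur+180)%360-180)
    print('to',t,'shift(before turn)',d.round(1),'turn',round(turn,3),'| cur yaw %.1f'%cur)
if __name__=='__main__':
    print('t',s['time_s'],'tcp',p.round(4),'tilt',R[:,2].round(4),'F',np.round(s['wrist_force'],1),'w',round(s['gripper_width'],3),'j',np.round(s['joints'],0))
    a=list(map(float,sys.argv[1:]))
    for i in range(0,len(a),4):
        plan(p,R,a[i:i+4]); p=np.array(a[i:i+3]); c,q=np.cos(np.radians(a[i+3])),np.sin(np.radians(a[i+3])); R=np.array([[c,q,0],[q,-c,0],[0,0,-1.]])
E
python3 p.py 0.40 -0.02 0.33 187
```

```text
t 0.1 tcp [ 0.2636 -0.5661  0.2216] tilt [-9.0e-04  1.7e-03 -1.0e+00] F [-0.7 -0.1 -0.2] w 1.002 j [-50.  22.   0.  -0. -68. -15.]
to [0.4, -0.02, 0.33, 187.0] shift(before turn) [-354.1  437.8 -107.6] turn 0.313 | cur yaw -155.0
```

>>> drive_tool(moves=[{"delta_pos": [-20,20,-20]},{"delta_pos": [-37,46,-20]},{"delta_pos": [-37,46,-20]},{"delta_pos": [-37,46,-20]},{"delta_pos": [-37,46,-20]},{"delta_pos": [-37,46,-8]},{"delta_pos": [-37,46,0]},{"delta_pos": [-37,46,0]},{"delta_pos": [-37,46,0]},{"delta_pos": [-38,48,0]},{"delta_pos": [0,0,0],"turn": 0.156},{"delta_pos": [0,0,0],"turn": 0.156}])

```text
invalid input
```

```bash
python3 p.py 0.4 -0.02 0.33 187
python3 - <<'E'
from h import *
d=cap('wrist'); cv2.imwrite('pics/w1.png',cv2.resize(d['color'][:,:,::-1],(800,600)));print(d['extrinsics'].round(3),d['vertical_fov'])
E
```

```text
t 0.1 tcp [ 0.2636 -0.5661  0.2216] tilt [-9.0e-04  1.7e-03 -1.0e+00] F [-0.7 -0.1 -0.2] w 1.002 j [-50.  22.   0.  -0. -68. -15.]
to [0.4, -0.02, 0.33, 187.0] shift(before turn) [-354.1  437.8 -107.6] turn 0.313 | cur yaw -155.0
[[-0.423  0.872  0.248  0.196]
 [ 0.906  0.406  0.118 -0.598]
 [ 0.002  0.275 -0.962  0.384]
 [ 0.     0.     0.     1.   ]] 70.34968607254196
```

View pics/w1.png

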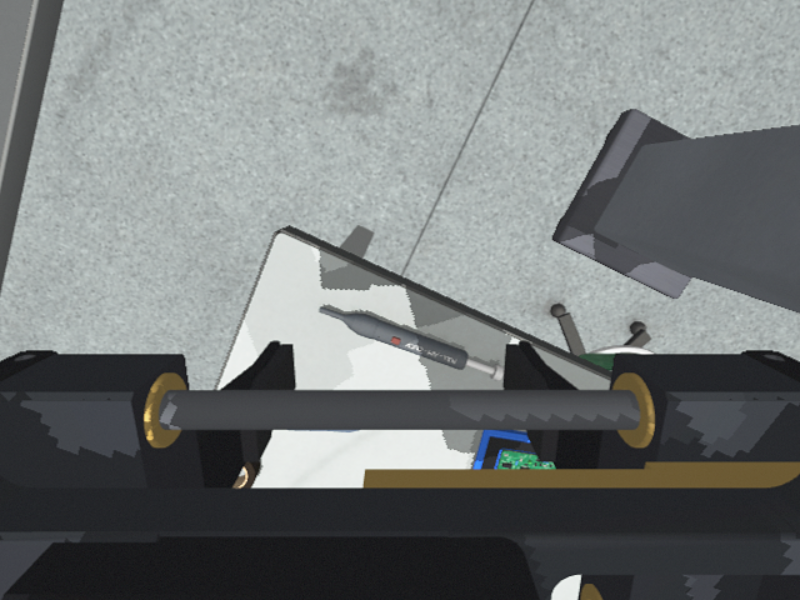

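Refused (probably needs "turn" and "claw" in each row). The wrist picture shows that the camera sits on the tool's +x side and its free view is the upper half. I'll re-aim so the stock falls on that side.

```bash
python3 p.py 0.53 0.02 0.33 187
```

```text
t 0.15 tcp [ 0.2637 -0.5662  0.2217] tilt [-8.0e-04  1.5e-03 -1.0e+00] F [-0.6 -0.4  0.5] w 1.004 j [-50.  22.   0.  -0. -68. -15.]
to [0.53, 0.02, 0.33, 187.0] shift(before turn) [-488.8  419.2 -107.6] turn 0.314 | cur yaw -155.0
```

>>> drive_tool(moves=[{"delta_pos": [-20,17,-20],"turn": 0,"claw": 1},{"delta_pos": [-43,37,-15],"turn": 0,"claw": 1},{"delta_pos": [-43,37,-15],"turn": 0,"claw": 1},{"delta_pos": [-43,37,-15],"turn": 0,"claw": 1},{"delta_pos": [-43,37,-15],"turn": 0,"claw": 1},{"delta_pos": [-43,37,-15],"turn": 0,"claw": 1},{"delta_pos": [-43,37,-13],"turn": 0,"claw": 1},{"delta_pos": [-43,37,0],"turn": 0,"claw": 1},{"delta_pos": [-43,37,0],"turn": 0,"claw": 1},{"delta_pos": [-43,37,0],"turn": 0,"claw": 1},{"delta_pos": [-43,37,0],"turn": 0,"claw": 1},{"delta_pos": [-39,32,0],"turn": 0,"claw": 1}])

```text
time_s: 1.65
tcp_pos: [0.5306, 0.0217, 0.3304]
ee_rot: [[-0.906, -0.423, -0.0], [-0.423, 0.906, 0.0], [0.0, 0.0, -1.0]]
wrist_force: [0.9, -1.5, 0.3]
gripper_width: 1.0
gripper_force: 0.0
```

>>> drive_tool(moves=[{"delta_pos": [0,0,0],"turn": 0.157,"claw": 1},{"delta_pos": [0,0,0],"turn": 0.157,"claw": 1},{"delta_pos": [0,0,0],"turn": 0,"claw": 1}])

```text
time_s: 2.02
tcp_pos: [0.5301, 0.0199, 0.3302]
ee_rot: [[-0.992, -0.124, -0.001], [-0.124, 0.992, -0.0], [0.001, -0.0, -1.0]]
wrist_force: [0.3, 0.1, -0.4]
gripper_width: 0.998
gripper_force: 0.0
```

```bash
python3 p.py 0.53 0.02 0.33 187
python3 - <<'E'
from h import *
d=cap('wrist'); cv2.imwrite('pics/w2.png',cv2.resize(d['color'][:,:,::-1],(800,600)))
d=cap('top')
E
```

```text
t 2.025 tcp [0.5301 0.0199 0.3302] tilt [-8.e-04 -1.e-04 -1.e+00] F [ 0.3  0.1 -0.4] w 0.998 j [  20.    9.   -2.   -0.  -79. -103.]
to [0.53, 0.02, 0.33, 187.0] shift(before turn) [0.1 0.1 0.2] turn 0.002 | cur yaw -172.9
```

View pics/w2.png

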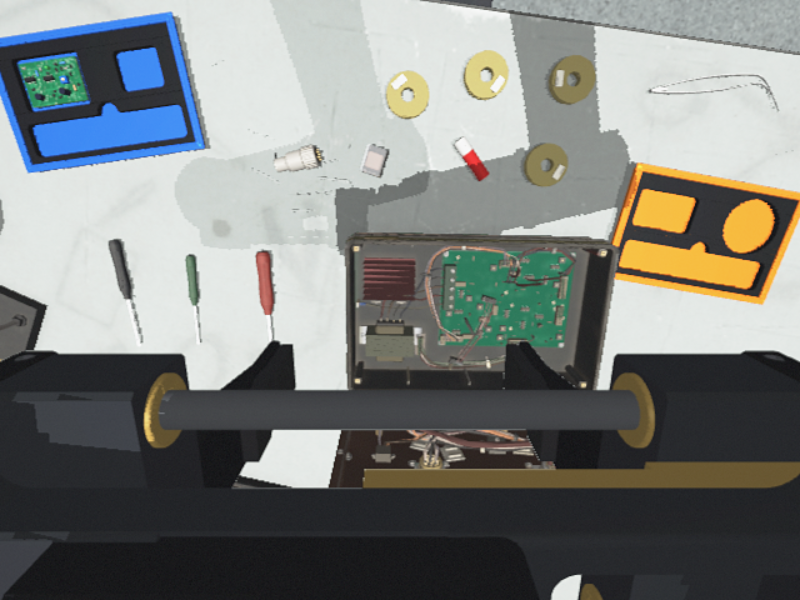

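The wrist view shows everything clearly: connector (300,158), pins to the right; relay (375,160), battery (471,160), target reel (546,165), the drivers and both trays. Measuring with depth and this view.

```bash
cat > m2.py <<'E'
from h import *
d=load('wrist'); P=world(d); Z=P[...,2]; hsv=cv2.cvtColor(d['color'],cv2.COLOR_RGB2HSV);H,S,V=[hsv[...,i] for i in range(3)]
def sh(name,m,roi,zp=None):
    a,b,c,e=[int(x*.8) for x in roi]; k=np.zeros(m.shape,bool); k[b:e,a:c]=m[b:e,a:c]
    q=P[k]; 
    if len(q)<4: print(name,len(q));return
    r=cv2.minAreaRect(q[:,:2].astype(np.float32)); L=cv2.fitLine(q[:,:2].astype(np.float32),cv2.DIST_HUBER,0,.01,.01).ravel()
    print(name,np.round(r[0],4),np.round(r[1],4),round(r[2],1),'n',len(q),'ztop',np.percentile(q[:,2],98).round(4),'line',np.round(np.degrees(np.arctan2(L[1],L[0])),1),'x',q[:,0].min().round(4),q[:,0].max().round(4),'mean',q.mean(0).round(4))
print('bench',np.median(Z[int(.8*200):int(.8*220),200:210]))
up=Z>.004
sh('conn',up,(262,135,340,180)); sh('connfat',Z>.018,(262,135,340,180)); sh('relay',Z>.034,(355,130,398,188)); sh('relay any',up,(355,130,398,188))
sh('reel',up,(515,135,580,195)); sh('cell',up,(445,130,500,190))
rd=((H<8)|(H>172))&(S>110); sh('red h',rd,(250,240,285,330)); sh('red all',up,(245,240,290,345))
g=(V<120); sh('green h',(S>50)&(V<150),(182,245,205,330)); sh('green up',up,(180,245,206,348))
sh('black',g,(100,230,150,345))
sh('blue',(H>100)&(H<125)&(S>120),(0,0,215,180)); sh('orange',(H<20)&(S>130),(600,150,800,310))
sh('case',(Z>.055)&(Z<.08),(330,220,640,400))
E
python3 m2.py
```

```text
bench -9.628614790832546e-05
conn [ 0.4464 -0.0567] [0.0296 0.133 ] 4.5 n 569 ztop 0.0243 line -74.1 x 0.4338 0.466 mean [ 0.4509 -0.0946  0.026 ]
connfat [ 0.4473 -0.056 ] [0.025  0.1322] 3.4 n 411 ztop 0.0246 line -76.2 x 0.4365 0.4636 mean [ 0.4508 -0.0942  0.0302]
relay [ 0.4444 -0.0075] [0.0403 0.0279] 78.3 n 392 ztop 0.124 line 9.5 x 0.4275 0.4571 mean [ 0.4426 -0.0164  0.05  ]
relay any [ 0.4446 -0.0076] [0.0403 0.0284] 78.5 n 421 ztop 0.0432 line 10.7 x 0.4275 0.458 mean [ 0.4429 -0.0158  0.0476]
reel [0.4318 0.0996] [0.0426 0.1824] 7.2 n 853 ztop 0.0133 line -78.1 x 0.4012 0.4559 mean [0.4234 0.1652 0.0181]
cell [0.4486 0.0597] [0.0497 0.0858] 38.5 n 421 ztop 0.4924 line 46.2 x 0.406 0.4559 mean [0.4283 0.083  0.0297]
red h [ 0.5265 -0.0791] [0.0562 0.2215] 52.4 n 457 ztop 0.0179 line 5.3 x 0.4559 0.6302 mean [ 0.589  -0.1278  0.0178]
red all [ 0.5417 -0.0826] [0.0774 0.2465] 56.2 n 640 ztop 0.3698 line 5.8 x 0.4559 0.6649 mean [ 0.5887 -0.1192  0.0417]
green h [ 0.5242 -0.1165] [0.049  0.2845] 38.0 n 142 ztop 0.0115 line 3.7 x 0.4559 0.6299 mean [ 0.5976 -0.2122  0.0125]
green up [ 0.539  -0.1294] [0.0841 0.3147] 45.6 n 342 ztop 0.0119 line 3.4 x 0.4559 0.6802 mean [ 0.606  -0.2111  0.0141]
black [ 0.529  -0.1707] [0.1124 0.3748] 38.7 n 452 ztop 0.0136 line 8.6 x 0.4559 0.69 mean [ 0.5956 -0.2942  0.012 ]
blue [ 0.4034 -0.2082] [0.1524 0.4237] 6.3 n 8111 ztop 0.0154 line -60.6 x 0.3292 0.4997 mean [ 0.4216 -0.2984  0.0099]
orange [0.4721 0.234 ] [0.4477 0.1295] 87.3 n 2130 ztop 0.0154 line 81.8 x 0.4091 0.5473 mean [0.4728 0.3602 0.0128]
case [0.5902 0.1104] [0.1701 0.2781] 5.7 n 3003 ztop 0.0691 line -86.9 x 0.4929 0.6869 mean [0.5663 0.1176 0.0643]
```

```bash
sed -i "s/q=P\[k\];/k\&=(d['range_z']>.2)\&(Z<.1)\&(Z>-.01); q=P[k];/" m2.py; python3 m2.py
```

```text
bench -9.628614790832546e-05
conn [ 0.4514 -0.0986] [0.0234 0.0489] 21.5 n 561 ztop 0.0241 line -69.1 x 0.4338 0.466 mean [ 0.4509 -0.0961  0.0194]
connfat [ 0.4508 -0.0999] [0.0195 0.046 ] 16.0 n 403 ztop 0.0241 line -70.3 x 0.4365 0.4636 mean [ 0.4507 -0.0963  0.021 ]
relay [ 0.4425 -0.0171] [0.0209 0.0279] 78.1 n 384 ztop 0.0425 line -11.6 x 0.4275 0.4571 mean [ 0.4424 -0.0169  0.0408]
relay any [ 0.4428 -0.0169] [0.0214 0.0284] 78.4 n 413 ztop 0.0425 line 0.1 x 0.4275 0.458 mean [ 0.4426 -0.0163  0.039 ]
reel [0.4232 0.1678] [0.0426 0.0449] 7.5 n 840 ztop 0.0128 line -76.1 x 0.4012 0.4451 mean [0.4229 0.1676 0.0107]
cell [0.4272 0.0866] [0.0496 0.0142] 44.4 n 406 ztop 0.0155 line 44.6 x 0.406 0.4482 mean [0.4272 0.0857 0.0126]
red h [ 0.5933 -0.1289] [0.0738 0.0145] 7.4 n 454 ztop 0.0177 line 7.3 x 0.5565 0.6302 mean [ 0.5899 -0.1287  0.0147]
red all [ 0.6104 -0.1268] [0.1097 0.0156] 7.2 n 590 ztop 0.0176 line 6.3 x 0.5554 0.6649 mean [ 0.5956 -0.1276  0.0136]
green h [ 0.6011 -0.2149] [0.0577 0.0096] 4.0 n 141 ztop 0.0114 line 3.5 x 0.5723 0.6299 mean [ 0.5986 -0.2137  0.0091]
green up [ 0.6259 -0.2135] [0.1088 0.011 ] 3.7 n 338 ztop 0.0116 line 3.9 x 0.5715 0.6802 mean [ 0.6077 -0.2138  0.0084]
black [ 0.627  -0.2918] [0.1274 0.0119] 9.8 n 450 ztop 0.0136 line 9.3 x 0.5641 0.69 mean [ 0.5963 -0.2955  0.0098]
blue [ 0.4162 -0.315 ] [0.1282 0.2094] 14.6 n 8089 ztop 0.0153 line -61.6 x 0.3292 0.4997 mean [ 0.4215 -0.2992  0.0086]
orange [0.4774 0.3454] [0.2247 0.1295] 87.3 n 2119 ztop 0.0153 line 80.6 x 0.4091 0.5473 mean [0.4729 0.362  0.0103]
case [0.5902 0.1104] [0.1701 0.2781] 5.7 n 3003 ztop 0.0691 line -86.9 x 0.4929 0.6869 mean [0.5663 0.1176 0.0643]
```

```bash
python3 p.py 0.4426 -0.017 0.12 168 0.4426 -0.017 0.016 168
```

```text
t 2.125 tcp [0.5301 0.0196 0.3304] tilt [-3.e-04 -0.e+00 -1.e+00] F [ 0.  -0.1  0.5] w 1.002 j [  20.    9.   -2.   -0.  -79. -103.]
to [0.4426, -0.017, 0.12, 168.0] shift(before turn) [ 91.3 -25.5 210.4] turn 0.334 | cur yaw -172.9
to [0.4426, -0.017, 0.016, 168.0] shift(before turn) [  0.   0. 104.] turn -0.0 | cur yaw 168.0
```

>>> drive_tool(moves=[{"delta_pos": [20,-5.5,20],"turn": 0,"claw": 0.6},{"delta_pos": [36,-10,40],"turn": 0,"claw": 0.6},{"delta_pos": [35.3,-10,45],"turn": 0,"claw": 0.6},{"delta_pos": [0,0,50],"turn": 0.167,"claw": 0.6},{"delta_pos": [0,0,45],"turn": 0.167,"claw": 0.6},{"delta_pos": [0,0,10.4],"turn": 0,"claw": 0.6},{"delta_pos": [0,0,0],"turn": 0,"claw": 0.6}])

```text
time_s: 3.0
tcp_pos: [0.4434, -0.0167, 0.1206]
ee_rot: [[-0.978, 0.207, 0.0], [0.207, 0.978, -0.0], [-0.0, -0.0, -1.0]]
wrist_force: [0.4, 0.5, 0.6]
gripper_width: 0.6
gripper_force: 0.0
```

```bash
python3 p.py 0.4426 -0.017 0.016 168
python3 - <<'E'
from h import *
d=cap('wrist'); cv2.imwrite('pics/w3.png',d['color'][:,:,::-1])
E
```

```text
t 3.0 tcp [ 0.4434 -0.0167  0.1206] tilt [ 3.e-04 -4.e-04 -1.e+00] F [0.4 0.5 0.6] w 0.6 j [  19.   11.  -32.    0.  -47. -121.]
to [0.4426, -0.017, 0.016, 168.0] shift(before turn) [  0.7  -0.4 104.6] turn 0.001 | cur yaw 168.0
```

View pics/w3.png

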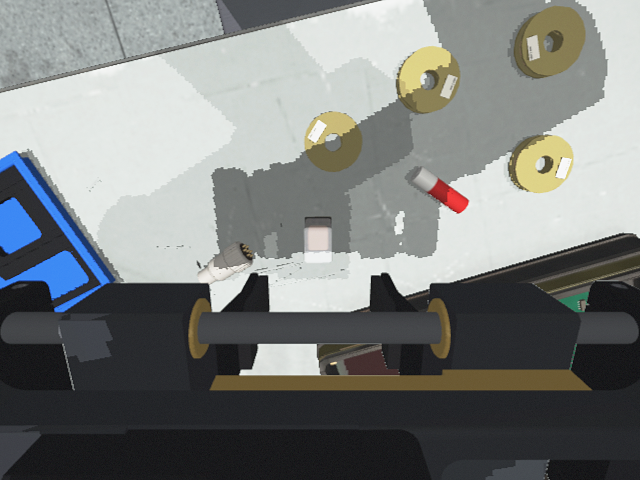

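The relay at (318,240) is centred between the fingers and square to them. Descend, close, lift.

>>> drive_tool(moves=[{"delta_pos": [0.7,-0.4,40],"turn": 0,"claw": 0.6},{"delta_pos": [0,0,40],"turn": 0,"claw": 0.6},{"delta_pos": [0,0,24.6],"turn": 0,"claw": 0.6},{"delta_pos": [0,0,0],"turn": 0,"claw": 0.6},{"delta_pos": [0,0,0],"turn": 0,"claw": 0.1},{"delta_pos": [0,0,0],"turn": 0,"claw": 0.1},{"delta_pos": [0,0,0],"turn": 0,"claw": 0.1},{"delta_pos": [0,0,0],"turn": 0,"claw": 0.1},{"delta_pos": [0,0,-20],"turn": 0,"claw": 0.1},{"delta_pos": [0,0,-35],"turn": 0,"claw": 0.1},{"delta_pos": [0,0,-35],"turn": 0,"claw": 0.1},{"delta_pos": [0,0,0],"turn": 0,"claw": 0.1}])

```text
time_s: 4.55
tcp_pos: [0.4438, -0.0164, 0.1081]
ee_rot: [[-0.978, 0.21, 0.006], [0.21, 0.978, 0.002], [-0.006, 0.003, -1.0]]
wrist_force: [0.0, 0.2, -0.9]
gripper_width: 0.237
gripper_force: 30.0
```

```bash
cat > t.py <<'E'
import numpy as np
B=((0.4150,-0.3102),14.6); O=((0.4774,0.3558),-2.65)
for n,(c,a),pts in [('blue',B,dict(relay=(-19.5,50),green=(33.5,0))),('orange',O,dict(reel=(-19.5,50),conn=(-19.5,-50),red=(33.5,0)))]:
    a=np.radians(a);R=np.array([[np.cos(a),-np.sin(a)],[np.sin(a),np.cos(a)]])
    for k,v in pts.items(): print(n,k,(np.array(c)+R@np.array(v)/1000).round(4))
E
python3 t.py
```

```text
blue relay [ 0.3835 -0.2667]
blue green [ 0.4474 -0.3018]
orange reel [0.4602 0.4066]
orange conn [0.4556 0.3068]
orange red [0.5109 0.3543]
```

```bash
python3 - <<'E'
from h import *
for n in ['wrist']:
    d=load('top') ; P=world(d); hsv=cv2.cvtColor(d['color'],cv2.COLOR_RGB2HSV);H,S,V=[hsv[...,i] for i in range(3)]
    for nm,m in [('b',(H>100)&(H<125)&(S>120)),('o',(H<20)&(S>150))]:
        k,l,s,c=cv2.connectedComponentsWithStats(m.astype(np.uint8))
        for i in range(1,k):
            if s[i,4]>200:
                q=P[(l==i)&(abs(P[...,2])<.03)]; r=cv2.minAreaRect(q[:,:2].astype(np.float32)); print(nm,s[i,4],np.round(r[0],4),np.round(r[1],3),round(r[2],1),q.mean(0).round(4))
E
python3 p.py 0.3835 -0.2667 0.12 104.6 0.3835 -0.2667 0.0245 104.6
```

```text
b 2656 [ 0.4144 -0.3101] [0.128 0.196] 14.6 [ 0.4312 -0.305   0.0097]
b 276 [ 0.407  -0.3551] [0.054 0.072] 14.5 [ 0.4064 -0.3565  0.0078]
b 433 [ 0.3837 -0.2656] [0.042 0.048] 15.2 [ 0.3838 -0.2673  0.0063]
o 242 [0.4408 0.4356] [0.104 0.053] 41.1 [0.4412 0.4345 0.014 ]
o 457 [0.4576 0.4176] [0.063 0.041] 17.6 [0.458  0.416  0.0056]
t 4.55 tcp [ 0.4438 -0.0164  0.1081] tilt [ 0.0064  0.0018 -1.    ] F [ 0.   0.2 -0.9] w 0.237 j [  19.   12.  -33.    0.  -44. -121.]
to [0.3835, -0.2667, 0.12, 104.6] shift(before turn) [   6.3 -257.3  -12.7] turn 1.104 | cur yaw 167.9
to [0.3835, -0.2667, 0.0245, 104.6] shift(before turn) [ 0.   0.  95.5] turn -0.0 | cur yaw 104.6
```

>>> drive_tool(moves=[{"delta_pos": [1.3,-25,-12.7],"turn": 0,"claw": 0.1},{"delta_pos": [1,-50,0],"turn": 0,"claw": 0.1},{"delta_pos": [1,-55,0],"turn": 0,"claw": 0.1},{"delta_pos": [1,-55,0],"turn": 0,"claw": 0.1},{"delta_pos": [1,-50,0],"turn": 0,"claw": 0.1},{"delta_pos": [1,-22.3,0],"turn": 0,"claw": 0.1},{"delta_pos": [0,0,0],"turn": 0.184,"claw": 0.1},{"delta_pos": [0,0,0],"turn": 0.184,"claw": 0.1},{"delta_pos": [0,0,0],"turn": 0.184,"claw": 0.1},{"delta_pos": [0,0,0],"turn": 0.184,"claw": 0.1},{"delta_pos": [0,0,0],"turn": 0.184,"claw": 0.1},{"delta_pos": [0,0,0],"turn": 0.184,"claw": 0.1}])

```text
time_s: 6.05
tcp_pos: [0.3807, -0.2668, 0.117]
ee_rot: [[-0.246, 0.969, -0.002], [0.969, 0.246, 0.001], [0.002, -0.002, -1.0]]
wrist_force: [0.6, 0.3, -1.1]
gripper_width: 0.239
gripper_force: 30.0
```

```bash
python3 p.py 0.3835 -0.2667 0.0245 104.6
```

```text
t 6.05 tcp [ 0.3807 -0.2668  0.117 ] tilt [-0.0023  0.001  -1.    ] F [ 0.6  0.3 -1.1] w 0.239 j [ -15.   13.  -30.   -0.  -47. -151.]
to [0.3835, -0.2667, 0.0245, 104.6] shift(before turn) [-0.7  2.9 92.5] turn -0.007 | cur yaw 104.2
```

>>> drive_tool(moves=[{"delta_pos": [0,2,40],"turn": 0,"claw": 0.1},{"delta_pos": [0,0,30],"turn": 0,"claw": 0.1},{"delta_pos": [0,0,18],"turn": 0,"claw": 0.1},{"delta_pos": [0,0,0],"turn": 0,"claw": 0.1},{"delta_pos": [0,0,0],"turn": 0,"claw": 0.1}])

```text
time_s: 6.68
tcp_pos: [0.3838, -0.2667, 0.0304]
ee_rot: [[-0.252, 0.968, 0.0], [0.968, 0.252, -0.0], [-0.0, 0.0, -1.0]]
wrist_force: [-0.3, 0.1, -0.3]
gripper_width: 0.239
gripper_force: 30.0
```

```bash
python3 p.py 0.3835 -0.2667 0.0235 104.6
```

```text
t 6.675 tcp [ 0.3838 -0.2667  0.0304] tilt [ 1.e-04 -2.e-04 -1.e+00] F [-0.3  0.1 -0.3] w 0.239 j [ -15.   21.  -35.    0.  -34. -151.]
to [0.3835, -0.2667, 0.0235, 104.6] shift(before turn) [ 0.1 -0.2  6.9] turn -0.0 | cur yaw 104.6
```

>>> drive_tool(moves=[{"delta_pos": [0,0,5],"turn": 0,"claw": 0.1},{"delta_pos": [0,0,3.4],"turn": 0,"claw": 0.1},{"delta_pos": [0,0,0],"turn": 0,"claw": 0.1},{"delta_pos": [0,0,0],"turn": 0,"claw": 0.4},{"delta_pos": [0,0,0],"turn": 0,"claw": 0.4},{"delta_pos": [0,0,0],"turn": 0,"claw": 0.4},{"delta_pos": [0,0,-15],"turn": 0,"claw": 0.4},{"delta_pos": [0,0,-40],"turn": 0,"claw": 0.4},{"delta_pos": [0,0,-45],"turn": 0,"claw": 0.4},{"delta_pos": [0,0,0],"turn": 0,"claw": 0.7}])

```text
time_s: 7.92
tcp_pos: [0.386, -0.2675, 0.1253]
ee_rot: [[-0.252, 0.968, 0.008], [0.968, 0.252, -0.003], [-0.005, 0.007, -1.0]]
wrist_force: [-0.3, -0.0, 0.1]
gripper_width: 0.452
gripper_force: 0.0
```

```bash
python3 p.py 0.4512 -0.0986 0.12 290 0.4512 -0.0986 0.01 290
python3 - <<'E'
from h import *
d=cap('wrist'); cv2.imwrite('pics/w4.png',d['color'][:,:,::-1])
E
```

```text
t 7.925 tcp [ 0.386  -0.2675  0.1253] tilt [ 0.0083 -0.0028 -1.    ] F [-0.3 -0.   0.1] w 0.452 j [ -15.   13.  -29.    0.  -48. -151.]
to [0.4512, -0.0986, 0.12, 290.0] shift(before turn) [147.  105.7   5.4] turn 3.048 | cur yaw 104.6
to [0.4512, -0.0986, 0.01, 290.0] shift(before turn) [  0.   0. 110.] turn -0.0 | cur yaw -70.0
```

View pics/w4.png

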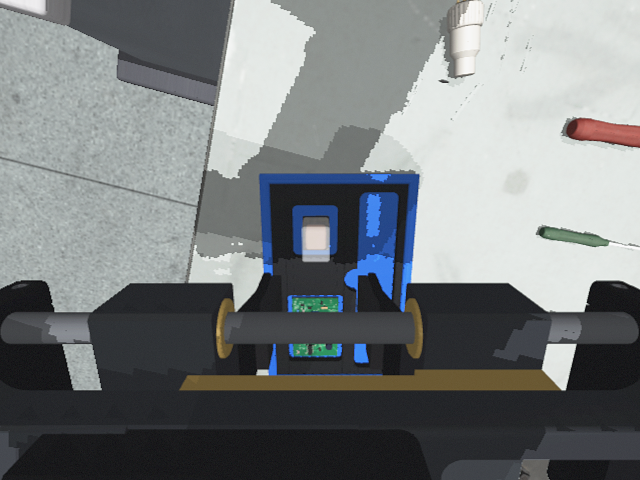

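The relay stands upright in its pocket (315,232). Next the connector; unwind the wrist to yaw 290.

>>> drive_tool(moves=[{"delta_pos": [27,15.7,0],"turn": 0,"claw": 0.7},{"delta_pos": [40,30,0],"turn": 0,"claw": 0.7},{"delta_pos": [40,30,0],"turn": 0,"claw": 0.7},{"delta_pos": [40,30,0],"turn": 0,"claw": 0.7},{"delta_pos": [0,0,0],"turn": -0.18,"claw": 0.7},{"delta_pos": [0,0,0],"turn": -0.18,"claw": 0.7},{"delta_pos": [0,0,0],"turn": -0.18,"claw": 0.7},{"delta_pos": [0,0,0],"turn": -0.18,"claw": 0.7},{"delta_pos": [0,0,0],"turn": -0.18,"claw": 0.7},{"delta_pos": [0,0,0],"turn": -0.18,"claw": 0.7},{"delta_pos": [0,0,0],"turn": -0.18,"claw": 0.7},{"delta_pos": [0,0,0],"turn": -0.18,"claw": 0.7}])

```text
time_s: 9.48
tcp_pos: [0.4476, -0.0978, 0.1202]
ee_rot: [[-0.992, -0.129, -0.004], [-0.129, 0.992, -0.0], [0.004, 0.0, -1.0]]
wrist_force: [-0.5, -0.4, -0.6]
gripper_width: 0.697
gripper_force: 0.0
```

>>> drive_tool(moves=[{"delta_pos": [0,0,0],"turn": -0.18,"claw": 0.7},{"delta_pos": [0,0,0],"turn": -0.18,"claw": 0.7},{"delta_pos": [0,0,0],"turn": -0.18,"claw": 0.7},{"delta_pos": [0,0,0],"turn": -0.18,"claw": 0.7},{"delta_pos": [0,0,0],"turn": -0.18,"claw": 0.7},{"delta_pos": [0,0,0],"turn": -0.18,"claw": 0.7},{"delta_pos": [0,0,0],"turn": -0.18,"claw": 0.7},{"delta_pos": [0,0,0],"turn": -0.18,"claw": 0.7},{"delta_pos": [0,0,0],"turn": -0.18,"claw": 0.7},{"delta_pos": [0,0,0],"turn": -0.176,"claw": 0.7},{"delta_pos": [0,0,0],"turn": 0,"claw": 0.7}])

```text
time_s: 10.85
tcp_pos: [0.4478, -0.0978, 0.1205]
ee_rot: [[0.34, -0.94, -0.003], [-0.941, -0.34, -0.0], [-0.001, 0.003, -1.0]]
wrist_force: [-0.9, 0.5, -0.0]
gripper_width: 0.699
gripper_force: 0.0
```

```bash
python3 p.py 0.4512 -0.0986 0.01 290
```

```text
t 10.85 tcp [ 0.4478 -0.0978  0.1205] tilt [-3.1e-03 -2.0e-04 -1.0e+00] F [-0.9  0.5 -0. ] w 0.699 j [  8.  12. -30.  -0. -48.  12.]
to [0.4512, -0.0986, 0.01, 290.0] shift(before turn) [  2.   -3.2 110.5] turn -0.002 | cur yaw -70.1
```

>>> drive_tool(moves=[{"delta_pos": [2,-3.2,45],"turn": 0,"claw": 0.7},{"delta_pos": [0,0,45],"turn": 0,"claw": 0.7},{"delta_pos": [0,0,20.5],"turn": 0,"claw": 0.7},{"delta_pos": [0,0,0],"turn": 0,"claw": 0.7},{"delta_pos": [0,0,0],"turn": 0,"claw": 0.1},{"delta_pos": [0,0,0],"turn": 0,"claw": 0.1},{"delta_pos": [0,0,0],"turn": 0,"claw": 0.1},{"delta_pos": [0,0,0],"turn": 0,"claw": 0.1},{"delta_pos": [0,0,0],"turn": 0,"claw": 0.1}])

```text
time_s: 11.98
tcp_pos: [0.4526, -0.0985, 0.0117]
ee_rot: [[0.342, -0.94, 0.0], [-0.94, -0.342, 0.0], [0.0, -0.0, -1.0]]
wrist_force: [-1.3, 1.0, 2.0]
gripper_width: 0.247
gripper_force: 30.0
```

>>> drive_tool(moves=[{"delta_pos": [0,0,-20],"turn": 0,"claw": 0.1},{"delta_pos": [0,0,-40],"turn": 0,"claw": 0.1},{"delta_pos": [0,0,-50],"turn": 0,"claw": 0.1},{"delta_pos": [0,0,-20],"turn": 0,"claw": 0.1},{"delta_pos": [0,0,0],"turn": 0,"claw": 0.1}])

```text
time_s: 12.6
tcp_pos: [0.4534, -0.0984, 0.1427]
ee_rot: [[0.342, -0.94, 0.004], [-0.94, -0.342, 0.001], [0.001, -0.004, -1.0]]
wrist_force: [-0.1, -0.2, -1.0]
gripper_width: 0.254
gripper_force: 30.0
```

```bash
python3 p.py 0.4556 0.3068 0.14 267.35 0.4556 0.3068 0.017 267.35
python3 - <<'E'
from h import *
d=cap('wrist'); cv2.imwrite('pics/w5.png',d['color'][:,:,::-1])
E
```

```text
t 12.6 tcp [ 0.4534 -0.0984  0.1427] tilt [ 4.1e-03  7.0e-04 -1.0e+00] F [-0.1 -0.2 -1. ] w 0.254 j [  8.  11. -28.  -0. -51.  12.]
to [0.4556, 0.3068, 0.14, 267.35] shift(before turn) [-380.  -140.6    3. ] turn 0.395 | cur yaw -70.0
to [0.4556, 0.3068, 0.017, 267.35] shift(before turn) [  0.   0. 123.] turn -0.0 | cur yaw -92.7
```

View pics/w5.png

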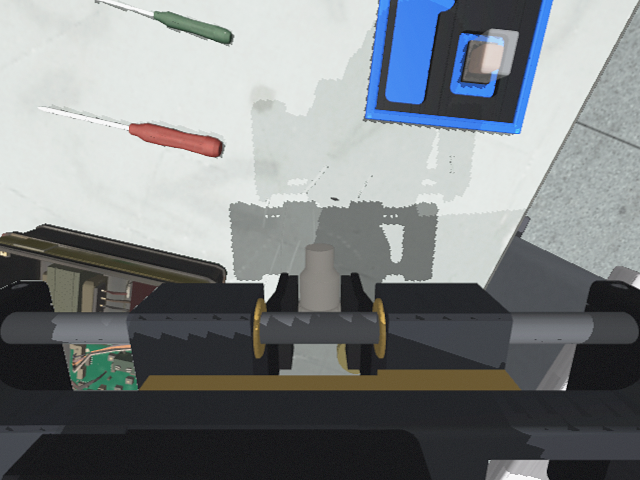

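Connector held (318,275). The relay sits upright in its pocket. Moving over to the orange tray.

>>> drive_tool(moves=[{"delta_pos": [-25,-9.6,0],"turn": 0,"claw": 0.1},{"delta_pos": [-48,-18,0],"turn": 0,"claw": 0.1},{"delta_pos": [-52,-19,0],"turn": 0,"claw": 0.1},{"delta_pos": [-52,-19,0],"turn": 0,"claw": 0.1},{"delta_pos": [-52,-19,0],"turn": 0,"claw": 0.1},{"delta_pos": [-52,-19,0],"turn": 0,"claw": 0.1},{"delta_pos": [-52,-19,0],"turn": 0,"claw": 0.1},{"delta_pos": [-47,-18,3],"turn": 0,"claw": 0.1},{"delta_pos": [0,0,0],"turn": 0.132,"claw": 0.1},{"delta_pos": [0,0,0],"turn": 0.132,"claw": 0.1},{"delta_pos": [0,0,0],"turn": 0.131,"claw": 0.1},{"delta_pos": [0,0,0],"turn": 0,"claw": 0.1}])

```text
time_s: 14.15
tcp_pos: [0.4539, 0.3059, 0.1362]
ee_rot: [[-0.045, -0.999, -0.003], [-0.999, 0.045, -0.003], [0.003, 0.003, -1.0]]
wrist_force: [0.2, 0.1, -1.2]
gripper_width: 0.247
gripper_force: 30.0
```

```bash
python3 p.py 0.4556 0.3068 0.025 267.35
python3 - <<'E'
from h import *
# refine orange tray pose with top camera (arm may hide part)
d=cap('top'); cv2.imwrite('pics/t5.png',cv2.resize(d['color'][200:330,60:260,::-1],None,fx=4,fy=4,interpolation=cv2.INTER_CUBIC))
E
```

```text
t 14.15 tcp [0.4539 0.3059 0.1362] tilt [-0.0029 -0.0029 -1.    ] F [ 0.2  0.1 -1.2] w 0.247 j [ 51.  19. -17.  -0. -54. -53.]
to [0.4556, 0.3068, 0.025, 267.35] shift(before turn) [ -1.3  -2.  111.2] turn 0.002 | cur yaw -92.6
```

>>> drive_tool(moves=[{"delta_pos": [-1,-1.5,40],"turn": 0,"claw": 0.1},{"delta_pos": [0,0,40],"turn": 0,"claw": 0.1},{"delta_pos": [0,0,28],"turn": 0,"claw": 0.1},{"delta_pos": [0,0,0],"turn": 0,"claw": 0.1},{"delta_pos": [0,0,0],"turn": 0,"claw": 0.1}])

```text
time_s: 14.82
tcp_pos: [0.4568, 0.3081, 0.0311]
ee_rot: [[-0.045, -0.999, 0.001], [-0.999, 0.045, 0.001], [-0.001, -0.001, -1.0]]
wrist_force: [-0.5, -0.1, 0.5]
gripper_width: 0.25
gripper_force: 30.0
```

```bash
python3 p.py 0.4556 0.3068 0.017 267.35
python3 - <<'E'
from h import *
d=cap('wrist'); cv2.imwrite('pics/w6.png',d['color'][:,:,::-1])
E
```

```text
t 14.825 tcp [0.4568 0.3081 0.0311] tilt [ 1.1e-03  7.0e-04 -1.0e+00] F [-0.5 -0.1  0.5] w 0.25 j [ 51.  27. -23.   0. -39. -53.]
to [0.4556, 0.3068, 0.017, 267.35] shift(before turn) [ 1.3  1.2 14.1] turn 0.001 | cur yaw -92.6
```

View pics/w6.png

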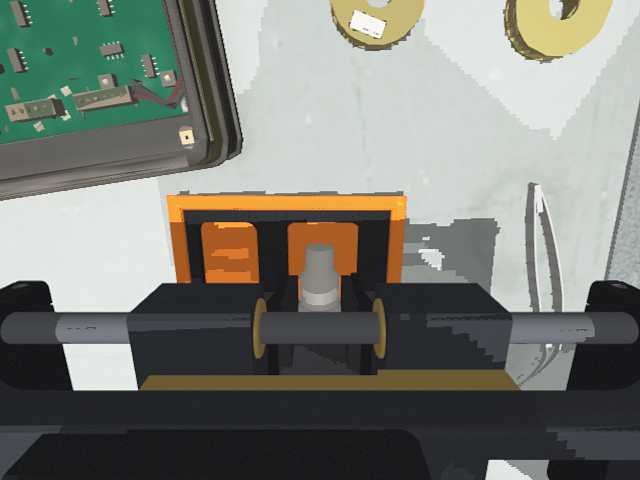

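The connector (320,275) is lined up over its pocket (288–358 wide). Set down and release.

>>> drive_tool(moves=[{"delta_pos": [1.3,1,8],"turn": 0,"claw": 0.1},{"delta_pos": [0,0,5.5],"turn": 0,"claw": 0.1},{"delta_pos": [0,0,0],"turn": 0,"claw": 0.1},{"delta_pos": [0,0,0],"turn": 0,"claw": 0.4},{"delta_pos": [0,0,0],"turn": 0,"claw": 0.4},{"delta_pos": [0,0,0],"turn": 0,"claw": 0.4},{"delta_pos": [0,0,-15],"turn": 0,"claw": 0.4},{"delta_pos": [0,0,-40],"turn": 0,"claw": 0.4},{"delta_pos": [0,0,-50],"turn": 0,"claw": 0.7},{"delta_pos": [0,0,0],"turn": 0,"claw": 0.7}])

```text
time_s: 16.12
tcp_pos: [0.4575, 0.3087, 0.1275]
ee_rot: [[-0.045, -0.999, 0.008], [-0.999, 0.045, 0.008], [-0.008, -0.008, -1.0]]
wrist_force: [-0.3, -0.6, 0.1]
gripper_width: 0.547
gripper_force: 0.0
```

```bash
python3 p.py 0.4232 0.1678 0.12 270 0.4232 0.1678 0.005 270
```

```text
t 16.125 tcp [0.4575 0.3087 0.1275] tilt [ 0.008   0.0081 -0.9999] F [-0.3 -0.6  0.1] w 0.547 j [ 51.  20. -18.   0. -52. -54.]
to [0.4232, 0.1678, 0.12, 270.0] shift(before turn) [142.3  28.    6.1] turn -0.045 | cur yaw -92.6
to [0.4232, 0.1678, 0.005, 270.0] shift(before turn) [  0.   0. 115.] turn -0.0 | cur yaw -90.0
```

>>> drive_tool(moves=[{"delta_pos": [30,6,0],"turn": 0,"claw": 0.75},{"delta_pos": [50,10,0],"turn": 0,"claw": 0.75},{"delta_pos": [50,10,0],"turn": 0,"claw": 0.75},{"delta_pos": [12.3,2,0],"turn": 0.17,"claw": 0.75},{"delta_pos": [0,0,0],"turn": 0.17,"claw": 0.75},{"delta_pos": [0,0,0],"turn": 0.17,"claw": 0.75},{"delta_pos": [0,0,0],"turn": 0.17,"claw": 0.75},{"delta_pos": [0,0,0],"turn": 0.17,"claw": 0.75},{"delta_pos": [0,0,0],"turn": 0.17,"claw": 0.75},{"delta_pos": [0,0,0],"turn": 0.17,"claw": 0.75},{"delta_pos": [0,0,0],"turn": 0.17,"claw": 0.75},{"delta_pos": [0,0,0],"turn": 0.17,"claw": 0.75}])

```text
time_s: 17.62
tcp_pos: [0.4203, 0.1652, 0.1218]
ee_rot: [[-1.0, 0.011, -0.001], [0.011, 1.0, -0.0], [0.001, -0.0, -1.0]]
wrist_force: [-1.1, 0.4, -0.4]
gripper_width: 0.751
gripper_force: 0.0
```

>>> drive_tool(moves=[{"delta_pos": [0,0,0],"turn": 0.17,"claw": 0.75},{"delta_pos": [0,0,0],"turn": 0,"claw": 0.75}])

```text
time_s: 17.88
tcp_pos: [0.4204, 0.1652, 0.1218]
ee_rot: [[-0.985, 0.172, -0.0], [0.172, 0.985, -0.0], [0.0, -0.0, -1.0]]
wrist_force: [-0.5, 0.3, 0.9]
gripper_width: 0.745
gripper_force: 0.0
```

```bash
python3 p.py 0.4232 0.1678 0.005 170
python3 - <<'E'
from h import *
d=cap('wrist'); cv2.imwrite('pics/w7.png',d['color'][:,:,::-1])
P=world(d); k=(P[...,2]>.006)&(P[...,2]<.02)&(abs(P[...,0]-.423)<.03)&(abs(P[...,1]-.168)<.035)&(d['range_z']>.12)
q=P[k][:,:2].astype(np.float32); print(len(q),cv2.minEnclosingCircle(q))
E
```

```text
t 17.875 tcp [0.4204 0.1652 0.1218] tilt [-4.e-04 -2.e-04 -1.e+00] F [-0.5  0.3  0.9] w 0.745 j [  42.   11.  -31.   -0.  -47. -142.]
to [0.4232, 0.1678, 0.005, 170.0] shift(before turn) [ -2.4   3.1 116.8] turn 0.001 | cur yaw 170.1
1996 ((0.4233987629413605, 0.1679571121931076), 0.022627713158726692)
```

View pics/w7.png

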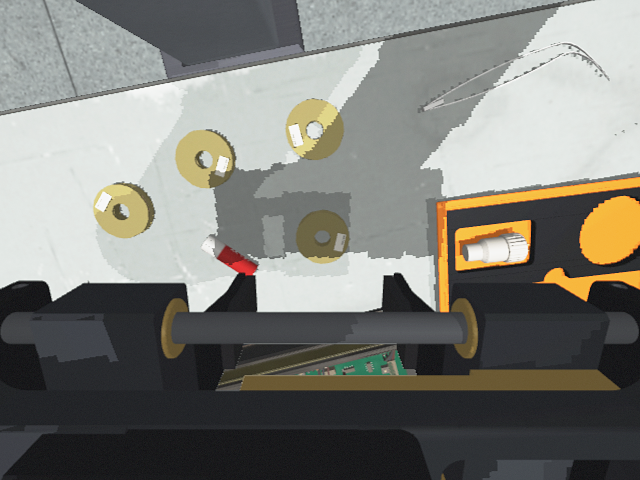

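Reel (322,237) is centred between the fingers, the battery end (255,268) stays clear, and the connector lies in its pocket (492,248).

>>> drive_tool(moves=[{"delta_pos": [-2.5,3.2,40],"turn": 0,"claw": 0.75},{"delta_pos": [0,0,40],"turn": 0,"claw": 0.75},{"delta_pos": [0,0,26],"turn": 0,"claw": 0.75},{"delta_pos": [0,0,0],"turn": 0,"claw": 0.75},{"delta_pos": [0,0,0],"turn": 0,"claw": 0.75}])

```text
time_s: 18.55
tcp_pos: [0.4243, 0.1686, 0.0167]
ee_rot: [[-0.985, 0.173, 0.001], [0.173, 0.985, 0.001], [-0.001, 0.001, -1.0]]
wrist_force: [-0.7, -0.3, 1.6]
gripper_width: 0.753
gripper_force: 0.0
```

```bash
python3 p.py 0.4234 0.1679 0.0055 170
```

```text
t 18.55 tcp [0.4243 0.1686 0.0167] tilt [ 1.2e-03  8.0e-04 -1.0e+00] F [-0.7 -0.3  1.6] w 0.753 j [  42.   22.  -37.    0.  -31. -142.]
to [0.4234, 0.1679, 0.0055, 170.0] shift(before turn) [ 0.8 -0.9 11.2] turn 0.001 | cur yaw 170.0
```

>>> drive_tool(moves=[{"delta_pos": [0.8,-0.8,8],"turn": 0,"claw": 0.75},{"delta_pos": [0,0,3.5],"turn": 0,"claw": 0.75},{"delta_pos": [0,0,0],"turn": 0,"claw": 0.75},{"delta_pos": [0,0,0],"turn": 0,"claw": 0.3},{"delta_pos": [0,0,0],"turn": 0,"claw": 0.3},{"delta_pos": [0,0,0],"turn": 0,"claw": 0.3},{"delta_pos": [0,0,0],"turn": 0,"claw": 0.3},{"delta_pos": [0,0,0],"turn": 0,"claw": 0.3},{"delta_pos": [0,0,-15],"turn": 0,"claw": 0.3},{"delta_pos": [0,0,-40],"turn": 0,"claw": 0.3},{"delta_pos": [0,0,-50],"turn": 0,"claw": 0.3},{"delta_pos": [0,0,0],"turn": 0,"claw": 0.3}])

```text
time_s: 20.05
tcp_pos: [0.425, 0.1692, 0.1129]
ee_rot: [[-0.985, 0.174, 0.007], [0.174, 0.985, 0.006], [-0.006, 0.007, -1.0]]
wrist_force: [0.6, 0.2, -1.4]
gripper_width: 0.498
gripper_force: 30.0
```

```bash
python3 p.py 0.4602 0.4066 0.11 222 0.4602 0.4066 0.025 222
```

```text
t 20.05 tcp [0.425  0.1692 0.1129] tilt [ 0.0073  0.0057 -1.    ] F [ 0.6  0.2 -1.4] w 0.498 j [  42.   12.  -31.    0.  -45. -142.]
to [0.4602, 0.4066, 0.11, 222.0] shift(before turn) [  6.6 239.9   4.6] turn -0.908 | cur yaw 170.0
to [0.4602, 0.4066, 0.025, 222.0] shift(before turn) [ 0.  0. 85.] turn -0.0 | cur yaw -138.0
```

>>> drive_tool(moves=[{"delta_pos": [1,25,0],"turn": 0,"claw": 0.3},{"delta_pos": [1,50,0],"turn": 0,"claw": 0.3},{"delta_pos": [1,50,0],"turn": 0,"claw": 0.3},{"delta_pos": [1,50,0],"turn": 0,"claw": 0.3},{"delta_pos": [1,50,0],"turn": 0,"claw": 0.3},{"delta_pos": [1,15,0],"turn": 0,"claw": 0.3},{"delta_pos": [0,0,0],"turn": -0.182,"claw": 0.3},{"delta_pos": [0,0,0],"turn": -0.182,"claw": 0.3},{"delta_pos": [0,0,0],"turn": -0.182,"claw": 0.3},{"delta_pos": [0,0,0],"turn": -0.182,"claw": 0.3},{"delta_pos": [0,0,0],"turn": -0.18,"claw": 0.3},{"delta_pos": [0,0,0],"turn": 0,"claw": 0.3}])

```text
time_s: 21.55
tcp_pos: [0.4581, 0.4045, 0.108]
ee_rot: [[-0.745, -0.667, -0.002], [-0.667, 0.745, -0.002], [0.003, -0.0, -1.0]]
wrist_force: [-0.1, -0.4, -0.1]
gripper_width: 0.502
gripper_force: 30.0
```

```bash
python3 p.py 0.4602 0.4066 0.025 222
```

```text
t 21.55 tcp [0.4581 0.4045 0.108 ] tilt [-0.0016 -0.002  -1.    ] F [-0.1 -0.4 -0.1] w 0.502 j [  57.   27.  -10.   -0.  -54. -105.]
to [0.4602, 0.4066, 0.025, 222.0] shift(before turn) [-3.2  0.2 83. ] turn -0.003 | cur yaw -138.1
```

>>> drive_tool(moves=[{"delta_pos": [-2.5,0,40],"turn": 0,"claw": 0.3},{"delta_pos": [0,0,30],"turn": 0,"claw": 0.3},{"delta_pos": [0,0,11],"turn": 0,"claw": 0.3},{"delta_pos": [0,0,0],"turn": 0,"claw": 0.3},{"delta_pos": [0,0,0],"turn": 0,"claw": 0.3}])

```text
time_s: 22.18
tcp_pos: [0.4612, 0.4074, 0.0296]
ee_rot: [[-0.744, -0.669, 0.002], [-0.669, 0.744, 0.002], [-0.002, 0.0, -1.0]]
wrist_force: [0.4, 0.4, -0.8]
gripper_width: 0.503
gripper_force: 30.0
```

```bash
python3 p.py 0.4602 0.4066 0.014 222
python3 - <<'E'
from h import *
d=cap('wrist'); cv2.imwrite('pics/w8.png',d['color'][:,:,::-1])
E
```

```text
t 22.175 tcp [0.4612 0.4074 0.0296] tilt [ 0.0015  0.0017 -1.    ] F [ 0.4  0.4 -0.8] w 0.503 j [  57.   32.  -14.    0.  -44. -105.]
to [0.4602, 0.4066, 0.014, 222.0] shift(before turn) [ 1.3  0.1 15.6] turn -0.001 | cur yaw -138.0
```

View pics/w8.png

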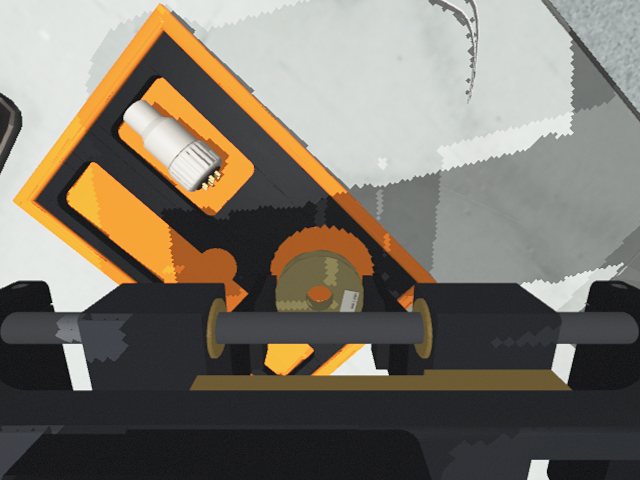

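The reel (320,285) is over the round pocket, and the connector lies in its own. Lower and release.

>>> drive_tool(moves=[{"delta_pos": [1.2,0,9],"turn": 0,"claw": 0.3},{"delta_pos": [0,0,6.5],"turn": 0,"claw": 0.3},{"delta_pos": [0,0,0],"turn": 0,"claw": 0.3},{"delta_pos": [0,0,0],"turn": 0,"claw": 0.62},{"delta_pos": [0,0,0],"turn": 0,"claw": 0.62},{"delta_pos": [0,0,0],"turn": 0,"claw": 0.62},{"delta_pos": [0,0,-15],"turn": 0,"claw": 0.62},{"delta_pos": [0,0,-40],"turn": 0,"claw": 0.62},{"delta_pos": [0,0,-60],"turn": 0,"claw": 0.62},{"delta_pos": [0,0,-60],"turn": 0,"claw": 0.62},{"delta_pos": [0,0,0],"turn": 0,"claw": 0.62}])

```text
time_s: 23.6
tcp_pos: [0.462, 0.4083, 0.1958]
ee_rot: [[-0.743, -0.67, 0.009], [-0.67, 0.743, 0.011], [-0.014, 0.002, -1.0]]
wrist_force: [-0.4, 0.2, -0.3]
gripper_width: 0.621
gripper_force: 0.0
```

```bash
cat > chk.py <<'E'
from h import *
import sys
# heights/positions in tray frame from wrist depth: python3 chk.py
O=np.array([0.4774,0.3558]);a=np.radians(-2.65)
def tf(P,c,a):
    R=np.array([[np.cos(a),-np.sin(a)],[np.sin(a),np.cos(a)]]); q=P.copy(); q[...,:2]=(P[...,:2]-c)@R; return q
d=cap('wrist'); P=world(d); ok=(d['range_z']>.15)&(P[...,2]<.06)
def rep(n,Q,lo,hi,zmin,tol=.0025):
    k=ok&(Q[...,0]>lo[0])&(Q[...,0]<hi[0])&(Q[...,1]>lo[1])&(Q[...,1]<hi[1])&(Q[...,2]>zmin); q=Q[k]
    if len(q)<10: print(n,'few',len(q)); return
    r=cv2.minAreaRect((q[:,:2]*1000).astype(np.float32)); A=np.c_[q[:,:2],np.ones(len(q))]
    print(n,len(q),'rect',[np.round(x,1) for x in r],'ztop',np.percentile(q[:,2],[50,98]).round(4)*1000,'slope',np.linalg.lstsq(A,q[:,2],rcond=None)[0][:2].round(3))
Q=tf(P,O,a)
rep('conn',Q,(-.042,-.085),(.003,-.015),.014); rep('reel',Q,(-.052,.018),(.013,.082),.0125); rep('red',Q,(.014,-.09),(.053,.09),.014)
Q=tf(P,np.array([.415,-.3102]),np.radians(14.6))
rep('relay',Q,(-.042,.025),(.003,.075),.034); rep('green',Q,(.014,-.09),(.053,.09),.0125)
E
python3 chk.py; python3 p.py 0.5450 0.10 0.30 187 0.612 -0.1265 0.14 187.3
```

```text
conn 1080 rect [array([-18.2, -56.2]), array([59.4, 37.6]), np.float64(76.6)] ztop [24.9 29.1] slope [0.103 0.042]
reel 1592 rect [array([-19.6,  50. ]), array([64.9, 63.9]), np.float64(0.0)] ztop [15.7 17.5] slope [-0.004  0.013]
red 32 rect [array([ 33.3, -60. ]), array([36.8, 60. ]), np.float64(0.5)] ztop [14.5 15.8] slope [ 0.003 -0.011]
relay few 0
green few 0
t 23.65 tcp [0.4605 0.4069 0.1921] tilt [ 0.0045  0.0064 -1.    ] F [ 0.4 -0.3 -0.7] w 0.623 j [  57.   22.   -4.    0.  -63. -105.]
to [0.545, 0.1, 0.3, 187.0] shift(before turn) [ 141.7 -284.4 -109.5] turn 0.611 | cur yaw -138.0
to [0.612, -0.1265, 0.14, 187.3] shift(before turn) [ -38.9 -233.   160. ] turn -0.005 | cur yaw -173.0
```

>>> drive_tool(moves=[{"delta_pos": [10,-20,-40],"turn": 0,"claw": 0.5},{"delta_pos": [20,-40,-35],"turn": 0,"claw": 0.5},{"delta_pos": [22,-44,-34],"turn": 0,"claw": 0.5},{"delta_pos": [22,-45,0],"turn": 0,"claw": 0.5},{"delta_pos": [22,-45,0],"turn": 0,"claw": 0.5},{"delta_pos": [22,-45,0],"turn": 0,"claw": 0.5},{"delta_pos": [23,-45,0],"turn": 0,"claw": 0.5},{"delta_pos": [0,0,0],"turn": 0.153,"claw": 0.5},{"delta_pos": [0,0,0],"turn": 0.153,"claw": 0.5},{"delta_pos": [0,0,0],"turn": 0.153,"claw": 0.5},{"delta_pos": [0,0,0],"turn": 0.152,"claw": 0.5}])

```text
time_s: 25.02
tcp_pos: [0.5441, 0.1, 0.2957]
ee_rot: [[-0.993, -0.116, -0.003], [-0.116, 0.993, -0.001], [0.003, -0.001, -1.0]]
wrist_force: [-0.3, -0.5, -0.1]
gripper_width: 0.501
gripper_force: 0.0
```

>>> drive_tool(moves=[{"delta_pos": [-9,-45,0],"turn": 0,"claw": 0.5},{"delta_pos": [-9,-58,0],"turn": 0,"claw": 0.5},{"delta_pos": [-9,-58,0],"turn": 0,"claw": 0.5},{"delta_pos": [-9,-58,0],"turn": 0,"claw": 0.5},{"delta_pos": [-3,-14,40],"turn": 0,"claw": 0.5},{"delta_pos": [0,0,60],"turn": 0,"claw": 0.5},{"delta_pos": [0,0,50],"turn": 0,"claw": 0.5},{"delta_pos": [0,0,0],"turn": 0,"claw": 0.5},{"delta_pos": [0,0,0],"turn": 0,"claw": 0.5}])

```text
time_s: 26.15
tcp_pos: [0.6131, -0.1264, 0.1487]
ee_rot: [[-0.992, -0.122, 0.002], [-0.122, 0.992, -0.001], [-0.002, -0.001, -1.0]]
wrist_force: [-0.2, 0.7, -0.2]
gripper_width: 0.5
gripper_force: 0.0
```

```bash
python3 p.py 0.612 -0.1265 0.007 187.3; python3 chk.py |tail -2
python3 - <<'E'
from h import *
d=load('wrist'); cv2.imwrite('pics/w9.png',d['color'][:,:,::-1])
P=world(d); k=(P[...,2]>.006)&(P[...,2]<.025)&(abs(P[...,0]-.58)<.08)&(d['range_z']>.12)
for n,y in [('red',-.128),('green',-.214)]:
    q=P[k&(abs(P[...,1]-y)<.03)][:,:2].astype(np.float32); print(n,len(q),cv2.minAreaRect(q),q[:,0].min(),q[:,0].max())
E
```

```text
t 26.15 tcp [ 0.6131 -0.1264  0.1487] tilt [ 0.0025 -0.001  -1.    ] F [-0.2  0.7 -0.2] w 0.5 j [  3.  25.  -5.   0. -59. -86.]
to [0.612, -0.1265, 0.007, 187.3] shift(before turn) [  1.4   0.2 141.7] turn -0.005 | cur yaw -173.0
relay few 0
green 358 rect [array([43.3, -6.6]), array([166.7,  22.3]), np.float64(88.9)] ztop [12.9 14.8] slope [-0.007 -0.002]
red 1446 ((0.6080645322799683, -0.12770506739616394), (0.10485510528087616, 0.015666721388697624), 7.567197322845459) 0.55555797 0.6599078
green 731 ((0.6155511140823364, -0.2141609489917755), (0.0877956822514534, 0.009933258406817913), 4.96060848236084) 0.5715749 0.65931624
```

View pics/w9.png

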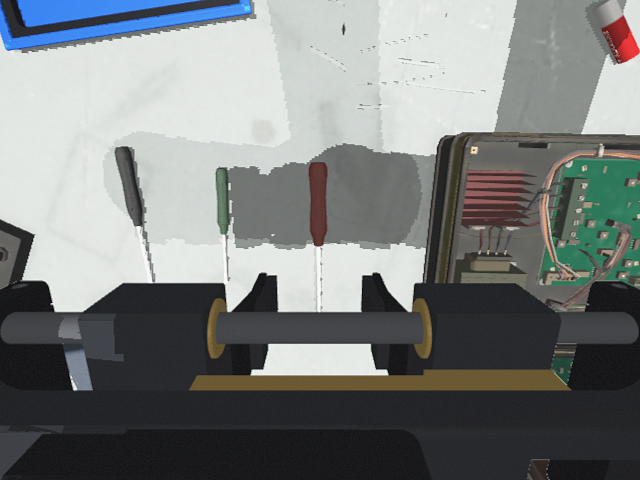

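Red (318,205) is centred between the fingers. Descend.

>>> drive_tool(moves=[{"delta_pos": [1.4,-0.4,30],"turn": 0,"claw": 0.5},{"delta_pos": [0,0,50],"turn": 0,"claw": 0.5},{"delta_pos": [0,0,40],"turn": 0,"claw": 0.5},{"delta_pos": [0,0,10],"turn": 0,"claw": 0.5},{"delta_pos": [0,0,0],"turn": 0,"claw": 0.5},{"delta_pos": [0,0,0],"turn": 0,"claw": 0.5}])

```text
time_s: 26.95
tcp_pos: [0.6125, -0.1268, 0.0195]
ee_rot: [[-0.993, -0.122, 0.005], [-0.122, 0.993, -0.0], [-0.005, -0.001, -1.0]]
wrist_force: [-1.2, 0.2, 0.4]
gripper_width: 0.501
gripper_force: 0.0
```

```bash
python3 p.py 0.612 -0.1272 0.007 187.4
```

```text
t 26.95 tcp [ 0.6125 -0.1268  0.0195] tilt [ 4.9e-03 -2.0e-04 -1.0e+00] F [-1.2  0.2  0.4] w 0.501 j [  3.  34. -13.   0. -43. -86.]
to [0.612, -0.1272, 0.007, 187.4] shift(before turn) [ 0.6 -0.4 12.5] turn -0.007 | cur yaw -173.0
```

>>> drive_tool(moves=[{"delta_pos": [0.6,-0.4,8],"turn": 0,"claw": 0.5},{"delta_pos": [0,0,4.5],"turn": 0,"claw": 0.5},{"delta_pos": [0,0,0],"turn": 0,"claw": 0.5},{"delta_pos": [0,0,0],"turn": 0,"claw": 0.05},{"delta_pos": [0,0,0],"turn": 0,"claw": 0.05},{"delta_pos": [0,0,0],"turn": 0,"claw": 0.05},{"delta_pos": [0,0,0],"turn": 0,"claw": 0.05},{"delta_pos": [0,0,0],"turn": 0,"claw": 0.05},{"delta_pos": [0,0,-15],"turn": 0,"claw": 0.05},{"delta_pos": [0,0,-40],"turn": 0,"claw": 0.05},{"delta_pos": [0,0,-50],"turn": 0,"claw": 0.05},{"delta_pos": [0,0,-30],"turn": 0,"claw": 0.05}])

```text
time_s: 28.45
tcp_pos: [0.6111, -0.1274, 0.1435]
ee_rot: [[-0.993, -0.122, 0.005], [-0.122, 0.993, -0.0], [-0.005, -0.001, -1.0]]
wrist_force: [-0.5, 0.1, -1.9]
gripper_width: 0.184
gripper_force: 30.0
```

>>> drive_tool(moves=[{"delta_pos": [0,0,0],"turn": 0,"claw": 0.05},{"delta_pos": [0,0,0],"turn": 0,"claw": 0.05}])

```text
time_s: 28.7
tcp_pos: [0.6092, -0.1271, 0.139]
ee_rot: [[-0.993, -0.121, -0.001], [-0.121, 0.993, 0.001], [0.001, 0.001, -1.0]]
wrist_force: [-0.4, 0.3, -1.7]
gripper_width: 0.182
gripper_force: 30.0
```

```bash
python3 p.py 0.51 0.3353 0.14 267.35
python3 - <<'E'
from h import *
d=cap('wrist'); cv2.imwrite('pics/w10.png',d['color'][200:420,150:490,::-1])
E
```

```text
t 28.7 tcp [ 0.6092 -0.1271  0.139 ] tilt [-1.e-03  5.e-04 -1.e+00] F [-0.4  0.3 -1.7] w 0.182 j [  3.  26.  -6.  -0. -58. -86.]
to [0.51, 0.3353, 0.14, 267.35] shift(before turn) [ 42.5 471.   -0.7] turn -1.403 | cur yaw -173.0
```

View pics/w10.png

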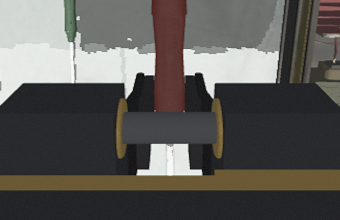

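Red is firmly held, width 16 mm. (That was picture 14; from here I check numerically.) First pull back clear of the lid, then cross to the orange tray.

>>> drive_tool(moves=[{"delta_pos": [40,0,0],"turn": 0,"claw": 0.05},{"delta_pos": [60,0,0],"turn": 0,"claw": 0.05},{"delta_pos": [-3,22,0],"turn": 0,"claw": 0.05},{"delta_pos": [-6,50,0],"turn": 0,"claw": 0.05},{"delta_pos": [-6,50,0],"turn": 0,"claw": 0.05},{"delta_pos": [-6,50,0],"turn": 0,"claw": 0.05},{"delta_pos": [-6,50,0],"turn": 0,"claw": 0.05},{"delta_pos": [-6,50,0],"turn": 0,"claw": 0.05},{"delta_pos": [-6,50,0],"turn": 0,"claw": 0.05},{"delta_pos": [-6,50,0],"turn": 0,"claw": 0.05},{"delta_pos": [-6,50,0],"turn": 0,"claw": 0.05},{"delta_pos": [-6,49,0],"turn": 0,"claw": 0.05}])

```text
time_s: 30.25
tcp_pos: [0.5092, 0.3362, 0.1377]
ee_rot: [[-0.993, -0.122, -0.002], [-0.122, 0.993, -0.002], [0.002, -0.002, -1.0]]
wrist_force: [0.5, -1.2, -0.5]
gripper_width: 0.184
gripper_force: 30.0
```

>>> drive_tool(moves=[{"delta_pos": [0,0,0],"turn": -0.176,"claw": 0.05},{"delta_pos": [0,0,0],"turn": -0.176,"claw": 0.05},{"delta_pos": [0,0,0],"turn": -0.175,"claw": 0.05},{"delta_pos": [0,0,0],"turn": -0.175,"claw": 0.05},{"delta_pos": [0,0,0],"turn": -0.175,"claw": 0.05},{"delta_pos": [0,0,0],"turn": -0.175,"claw": 0.05},{"delta_pos": [0,0,0],"turn": -0.175,"claw": 0.05},{"delta_pos": [0,0,0],"turn": -0.176,"claw": 0.05},{"delta_pos": [0,0,0],"turn": 0,"claw": 0.05}])

```text
time_s: 31.38
tcp_pos: [0.5095, 0.3345, 0.1378]
ee_rot: [[-0.048, -0.999, -0.002], [-0.999, 0.048, -0.002], [0.002, 0.002, -1.0]]
wrist_force: [-0.2, 0.2, 0.0]
gripper_width: 0.18
gripper_force: 30.0
```

```bash
python3 p.py 0.51 0.3353 0.03 267.35 0.51 0.3353 0.0135 267.35
python3 - <<'E'
from h import *
d=cap('wrist'); P=world(d); s=monitor.sense(); z=s['tcp_pos'][2]; rd=cv2.cvtColor(d['color'],cv2.COLOR_RGB2HSV)
H,S=rd[...,0],rd[...,1]
k=(P[...,2]>z-.03)&(P[...,2]<z+.03)&(d['range_z']>.08)&((H<6)|(H>172))&(S>110); q=P[k]; print(len(q)); 
if len(q)>20: print(cv2.minAreaRect(q[:,:2].astype(np.float32)),q.min(0),q.max(0),np.polyfit(q[:,1],q[:,2],1))
E
```

```text
t 31.375 tcp [0.5095 0.3345 0.1378] tilt [-0.0022 -0.0021 -1.    ] F [-0.2  0.2  0. ] w 0.18 j [ 48.  25.  -8.  -0. -57. -51.]
to [0.51, 0.3353, 0.03, 267.35] shift(before turn) [ -1.1  -0.7 107.8] turn -0.002 | cur yaw -92.8
to [0.51, 0.3353, 0.0135, 267.35] shift(before turn) [ 0.   0.  16.5] turn -0.0 | cur yaw -92.7
3069
((0.5088455677032471, 0.31061723828315735), (0.06158389523625374, 0.015285848639905453), 87.64328002929688) [0.50012903 0.27981341 0.13956192] [0.51763883 0.34155391 0.15179934] [-0.0107314   0.15129305]
```

>>> drive_tool(moves=[{"delta_pos": [-0.5,-1,40],"turn": 0,"claw": 0.05},{"delta_pos": [0,0,40],"turn": 0,"claw": 0.05},{"delta_pos": [0,0,25],"turn": 0,"claw": 0.05},{"delta_pos": [0,0,0],"turn": 0,"claw": 0.05},{"delta_pos": [0,0,0],"turn": 0,"claw": 0.05}])

```text
time_s: 32.05
tcp_pos: [0.5117, 0.336, 0.0352]
ee_rot: [[-0.047, -0.999, 0.001], [-0.999, 0.047, 0.001], [-0.001, -0.001, -1.0]]
wrist_force: [-0.4, -0.3, 0.1]
gripper_width: 0.179
gripper_force: 30.0
```

```bash
python3 p.py 0.51 0.3350 0.0135 267.35
```

```text
t 32.05 tcp [0.5117 0.336  0.0352] tilt [ 1.3e-03  8.0e-04 -1.0e+00] F [-0.4 -0.3  0.1] w 0.179 j [ 48.  31. -14.   0. -44. -51.]
to [0.51, 0.335, 0.0135, 267.35] shift(before turn) [ 1.1  1.7 21.7] turn -0.0 | cur yaw -92.7
```

>>> drive_tool(moves=[{"delta_pos": [1,1.6,12],"turn": 0,"claw": 0.05},{"delta_pos": [0,0,9],"turn": 0,"claw": 0.05},{"delta_pos": [0,0,0],"turn": 0,"claw": 0.05},{"delta_pos": [0,0,0],"turn": 0,"claw": 0.05},{"delta_pos": [0,0,0],"turn": 0,"claw": 0.32},{"delta_pos": [0,0,0],"turn": 0,"claw": 0.32},{"delta_pos": [0,0,0],"turn": 0,"claw": 0.32},{"delta_pos": [0,0,-15],"turn": 0,"claw": 0.32},{"delta_pos": [0,0,-40],"turn": 0,"claw": 0.32},{"delta_pos": [0,0,-60],"turn": 0,"claw": 0.4},{"delta_pos": [0,0,-60],"turn": 0,"claw": 0.4},{"delta_pos": [0,0,0],"turn": 0,"claw": 0.4}])

```text
time_s: 33.55
tcp_pos: [0.5121, 0.3368, 0.1963]
ee_rot: [[-0.045, -0.999, 0.011], [-0.999, 0.045, 0.01], [-0.01, -0.011, -1.0]]
wrist_force: [0.1, 0.6, -1.2]
gripper_width: 0.399
gripper_force: 0.0
```

```bash
cat > chk2.py <<'E'
import chk; from chk import *
rd=cv2.cvtColor(d['color'],cv2.COLOR_RGB2HSV);H,S=rd[...,0],rd[...,1]
Q=tf(P,O,a); k=ok&((H<6)|(H>172))&(S>110)&(abs(Q[...,1])<.1)&(abs(Q[...,0]-.03)<.04); q=Q[k]
if len(q)>20: print('red tray frame',cv2.minAreaRect((q[:,:2]*1000).astype(np.float32)),'ztop',np.percentile(q[:,2],99))
E
python3 chk2.py; python3 p.py 0.51 0.2 0.2 270 0.599 -0.2149 0.14 184.5
```

```text
conn 978 rect [array([-20.4, -51.2]), array([49. , 23.8]), np.float64(88.7)] ztop [24.9 29.2] slope [-0.13  0.07]
reel 964 rect [array([-19.5,  49.8]), array([64.7, 63.6]), np.float64(0.3)] ztop [15.5 17.4] slope [-0.019  0.004]
red 1259 rect [array([33.6, -7.3]), array([164.1,  38.2]), np.float64(89.9)] ztop [19.2 22.3] slope [ 0.024 -0.038]
relay few 0
green few 0
red tray frame ((32.55680465698242, -37.258888244628906), (14.794466018676758, 73.97505187988281), 0.0322103425860405) ztop 0.022803794711834916
t 33.6 tcp [0.5104 0.3356 0.1926] tilt [ 0.0053  0.0057 -1.    ] F [-0.1 -0.3 -1.2] w 0.399 j [ 48.  22.  -5.   0. -63. -51.]
to [0.51, 0.2, 0.2, 270.0] shift(before turn) [135.4  -5.8  -8.2] turn -0.046 | cur yaw -92.6
to [0.599, -0.2149, 0.14, 184.5] shift(before turn) [414.9 -89.   60. ] turn 1.492 | cur yaw -90.0
```

Red lies in its slot (ztop 22 mm, centred), connector and reel seated. Now the green one.

>>> drive_tool(moves=[{"delta_pos": [10,0,-40],"turn": 0,"claw": 0.4},{"delta_pos": [45,-4,-30],"turn": 0,"claw": 0.4},{"delta_pos": [55,-6,0],"turn": 0,"claw": 0.4},{"delta_pos": [55,-10,0],"turn": 0,"claw": 0.4},{"delta_pos": [55,-15,0],"turn": 0,"claw": 0.4},{"delta_pos": [55,-15,0],"turn": 0,"claw": 0.4},{"delta_pos": [55,-15,0],"turn": 0,"claw": 0.4},{"delta_pos": [55,-15,0],"turn": 0,"claw": 0.4},{"delta_pos": [55,-15,0],"turn": 0,"claw": 0.4},{"delta_pos": [55,-15,0],"turn": 0,"claw": 0.4},{"delta_pos": [50,-14,0],"turn": 0,"claw": 0.4}])

```text
time_s: 34.98
tcp_pos: [0.6077, -0.2174, 0.2571]
ee_rot: [[-0.047, -0.999, -0.003], [-0.999, 0.047, 0.001], [-0.0, 0.003, -1.0]]
wrist_force: [1.2, 0.5, 0.1]
gripper_width: 0.401
gripper_force: 0.0
```

>>> drive_tool(moves=[{"delta_pos": [0,0,10],"turn": 0.181,"claw": 0.4},{"delta_pos": [0,0,10],"turn": 0.181,"claw": 0.4},{"delta_pos": [0,0,10],"turn": 0.181,"claw": 0.4},{"delta_pos": [0,0,10],"turn": 0.181,"claw": 0.4},{"delta_pos": [0,0,10],"turn": 0.181,"claw": 0.4},{"delta_pos": [0,0,20],"turn": 0.181,"claw": 0.4},{"delta_pos": [0,0,20],"turn": 0.181,"claw": 0.4},{"delta_pos": [0,0,20],"turn": 0.18,"claw": 0.4},{"delta_pos": [0,0,0],"turn": 0,"claw": 0.4}])

```text
time_s: 36.1
tcp_pos: [0.6063, -0.2152, 0.1456]
ee_rot: [[-0.997, -0.079, -0.006], [-0.079, 0.997, 0.001], [0.006, 0.002, -1.0]]
wrist_force: [-0.3, 1.1, 0.9]
gripper_width: 0.394
gripper_force: 0.0
```

```bash
python3 p.py 0.61 -0.2147 0.025 184.5;python3 - <<'E'
from h import *
d=cap('wrist');P=world(d); k=(P[...,2]>.006)&(P[...,2]<.025)&(abs(P[...,0]-.59)<.06)&(d['range_z']>.1)
for n,y in [('green',-.214)]:
    q=P[k&(abs(P[...,1]-y)<.03)][:,:2].astype(np.float32); print(n,len(q),cv2.minAreaRect(q),q[:,0].min(),q[:,0].max())
E
```

```text
t 36.1 tcp [ 0.6063 -0.2152  0.1456] tilt [-0.0062  0.0012 -1.    ] F [-0.3  1.1  0.9] w 0.394 j [ -5.  27.  -3.  -0. -60. -80.]
to [0.61, -0.2147, 0.025, 184.5] shift(before turn) [ -4.4   0.  120.5] turn 0.001 | cur yaw -175.4
green 679 ((0.6103972792625427, -0.2151399552822113), (0.07757186889648438, 0.010152928531169891), 4.826697826385498) 0.57154655 0.6490963
```

>>> drive_tool(moves=[{"delta_pos": [-3,-0.4,40],"turn": 0,"claw": 0.4},{"delta_pos": [0,0,40],"turn": 0,"claw": 0.4},{"delta_pos": [0,0,35],"turn": 0,"claw": 0.4},{"delta_pos": [0,0,0],"turn": 0,"claw": 0.4},{"delta_pos": [0,0,0],"turn": 0,"claw": 0.4}])

```text
time_s: 36.78
tcp_pos: [0.6128, -0.2161, 0.0354]
ee_rot: [[-0.997, -0.08, 0.003], [-0.08, 0.997, -0.001], [-0.003, -0.001, -1.0]]
wrist_force: [0.2, -0.2, 0.5]
gripper_width: 0.399
gripper_force: 0.0
```

```bash
python3 p.py 0.61 -0.2151 0.004 184.8
```

```text
t 36.775 tcp [ 0.6128 -0.2161  0.0354] tilt [ 0.0031 -0.0011 -1.    ] F [ 0.2 -0.2  0.5] w 0.399 j [ -5.  34.  -8.   0. -47. -80.]
to [0.61, -0.2151, 0.004, 184.8] shift(before turn) [ 2.8  1.2 31.3] turn -0.004 | cur yaw -175.4
```

>>> drive_tool(moves=[{"delta_pos": [2,1.2,15],"turn": 0,"claw": 0.4},{"delta_pos": [0,0,12],"turn": 0,"claw": 0.4},{"delta_pos": [0,0,4.2],"turn": 0,"claw": 0.4},{"delta_pos": [0,0,0],"turn": 0,"claw": 0.4},{"delta_pos": [0,0,0],"turn": 0,"claw": 0},{"delta_pos": [0,0,0],"turn": 0,"claw": 0},{"delta_pos": [0,0,0],"turn": 0,"claw": 0},{"delta_pos": [0,0,0],"turn": 0,"claw": 0},{"delta_pos": [0,0,0],"turn": 0,"claw": 0}])

```text
time_s: 37.9
tcp_pos: [0.6093, -0.2147, 0.0024]
ee_rot: [[-0.997, -0.078, 0.0], [-0.078, 0.997, -0.0], [-0.0, -0.0, -1.0]]
wrist_force: [-0.8, 0.3, 0.0]
gripper_width: 0.109
gripper_force: 30.0
```

>>> drive_tool(moves=[{"delta_pos": [0,0,-15],"turn": 0,"claw": 0},{"delta_pos": [0,0,-40],"turn": 0,"claw": 0},{"delta_pos": [0,0,-50],"turn": 0,"claw": 0},{"delta_pos": [0,0,-20],"turn": 0,"claw": 0},{"delta_pos": [0,0,0],"turn": 0,"claw": 0}])

```text
time_s: 38.52
tcp_pos: [0.6104, -0.2149, 0.1302]
ee_rot: [[-0.997, -0.078, 0.006], [-0.078, 0.997, -0.001], [-0.005, -0.001, -1.0]]
wrist_force: [-0.5, 0.2, -0.2]
gripper_width: 0.115
gripper_force: 30.0
```

```bash
python3 - <<'E'
import numpy as np
a=np.radians(14.6);R=np.array([[np.cos(a),-np.sin(a)],[np.sin(a),np.cos(a)]]);print(np.array([.4148,-.3102])+R@np.array([.0335,.016]))
E
python3 p.py 0.4432 -0.2863 0.13 104.6
```

```text
[ 0.44318515 -0.28627233]
t 38.525 tcp [ 0.6104 -0.2149  0.1302] tilt [ 5.5e-03 -7.0e-04 -1.0e+00] F [-0.5  0.2 -0.2] w 0.115 j [ -5.  28.  -4.   0. -58. -80.]
to [0.4432, -0.2863, 0.13, 104.6] shift(before turn) [172.3 -58.2  -0.7] turn 1.394 | cur yaw -175.5
```

>>> drive_tool(moves=[{"delta_pos": [30,-10,0],"turn": 0,"claw": 0},{"delta_pos": [50,-17,0],"turn": 0,"claw": 0},{"delta_pos": [50,-17,0],"turn": 0,"claw": 0},{"delta_pos": [42.3,-14.2,0],"turn": 0,"claw": 0},{"delta_pos": [0,0,0],"turn": 0.174,"claw": 0},{"delta_pos": [0,0,0],"turn": 0.174,"claw": 0},{"delta_pos": [0,0,0],"turn": 0.174,"claw": 0},{"delta_pos": [0,0,0],"turn": 0.174,"claw": 0},{"delta_pos": [0,0,0],"turn": 0.174,"claw": 0},{"delta_pos": [0,0,0],"turn": 0.174,"claw": 0},{"delta_pos": [0,0,0],"turn": 0.175,"claw": 0},{"delta_pos": [0,0,0],"turn": 0.175,"claw": 0}])

```text
time_s: 40.02
tcp_pos: [0.4409, -0.2857, 0.1258]
ee_rot: [[-0.246, 0.969, -0.003], [0.969, 0.246, 0.001], [0.002, -0.002, -1.0]]
wrist_force: [0.9, 0.5, 0.0]
gripper_width: 0.115
gripper_force: 30.0
```

>>> drive_tool(moves=[{"delta_pos": [0,0,30],"turn": 0,"claw": 0},{"delta_pos": [0,0,40],"turn": 0,"claw": 0},{"delta_pos": [0,0,20],"turn": 0,"claw": 0},{"delta_pos": [0,0,0],"turn": 0,"claw": 0},{"delta_pos": [0,0,0],"turn": 0,"claw": 0}])

```text
time_s: 40.65
tcp_pos: [0.4422, -0.2862, 0.0374]
ee_rot: [[-0.252, 0.968, 0.0], [0.968, 0.252, -0.0], [-0.0, 0.0, -1.0]]
wrist_force: [-0.8, -0.4, -0.5]
gripper_width: 0.118
gripper_force: 30.0
```

```bash
python3 p.py 0.4432 -0.2863 0.0138 104.6
python3 - <<'E'
from chk import *
k=(d['range_z']>.06)&(P[...,2]>.022)&(P[...,2]<.055)&(abs(Q[...,0]-.0335)<.014)&(abs(Q[...,1])<.1)
# (chk leaves Q in the blue tray frame)
rd=cv2.cvtColor(d['color'],cv2.COLOR_RGB2HSV); g=k&(rd[...,0]>40)&(rd[...,0]<90)&(rd[...,1]>50); q=Q[g]; print(len(q),q.min(0) if len(q) else '',q.max(0) if len(q) else '', np.polyfit(q[:,1],q[:,2],1) if len(q)>9 else '')
E
```

```text
t 40.65 tcp [ 0.4422 -0.2862  0.0374] tilt [ 2.e-04 -3.e-04 -1.e+00] F [-0.8 -0.4 -0.5] w 0.118 j [ -15.   25.  -26.    0.  -39. -150.]
to [0.4432, -0.2863, 0.0138, 104.6] shift(before turn) [-0.3  1.  23.6] turn 0.0 | cur yaw 104.6
conn few 0
reel few 0
red few 0
relay 2925 rect [array([-18.6,  50.3]), array([21.4, 28.2]), np.float64(0.2)] ztop [45.7 47.1] slope [-0.146 -0.062]
green 3150 rect [array([33.5, 29.6]), array([ 38.9, 120.4]), np.float64(0.0)] ztop [44.4 58.4] slope [-0.084 -0.32 ]
465 [0.02787125 0.00819204 0.03980411] [0.03782815 0.05464457 0.04607083] [-0.00033848  0.04355143]
```

Green is level and centred over its slot; relay seated at (-18.6, 50.3). Lower and release.

>>> drive_tool(moves=[{"delta_pos": [0,1,12],"turn": 0,"claw": 0},{"delta_pos": [0,0,8],"turn": 0,"claw": 0},{"delta_pos": [0,0,3],"turn": 0,"claw": 0},{"delta_pos": [0,0,0],"turn": 0,"claw": 0},{"delta_pos": [0,0,0],"turn": 0,"claw": 0.25},{"delta_pos": [0,0,0],"turn": 0,"claw": 0.25},{"delta_pos": [0,0,0],"turn": 0,"claw": 0.25},{"delta_pos": [0,0,-15],"turn": 0,"claw": 0.25},{"delta_pos": [0,0,-50],"turn": 0,"claw": 0.25},{"delta_pos": [0,0,-60],"turn": 0,"claw": 0.25},{"delta_pos": [0,0,-60],"turn": 0,"claw": 0.25},{"delta_pos": [0,0,0],"turn": 0,"claw": 0.25}])

```text
time_s: 42.2
tcp_pos: [0.4459, -0.2871, 0.2061]
ee_rot: [[-0.253, 0.967, 0.013], [0.968, 0.253, -0.005], [-0.008, 0.011, -1.0]]
wrist_force: [0.6, 0.1, -0.7]
gripper_width: 0.246
gripper_force: 0.0
```

>>> drive_tool(moves=[{"delta_pos": [0,-40,-30],"turn": 0,"claw": 0.25},{"delta_pos": [-30,-40,0],"turn": 0,"claw": 0.25},{"delta_pos": [-50,0,0],"turn": 0,"claw": 0.25},{"delta_pos": [-50,0,0],"turn": 0,"claw": 0.25},{"delta_pos": [-30,0,0],"turn": 0,"claw": 0.25},{"delta_pos": [0,0,0],"turn": 0,"claw": 0.25}])

```text
time_s: 42.95
tcp_pos: [0.4053, -0.4621, 0.2277]
ee_rot: [[-0.25, 0.968, -0.002], [0.968, 0.25, 0.001], [0.002, -0.001, -1.0]]
wrist_force: [-0.0, 0.6, -0.4]
gripper_width: 0.25
gripper_force: 0.0
```

```bash
cat > fin.py <<'E'
from chk import *
rd=cv2.cvtColor(d['color'],cv2.COLOR_RGB2HSV)
g=ok&(rd[...,0]>40)&(rd[...,0]<90)&(rd[...,1]>50)&(abs(Q[...,0]-.0335)<.02)&(abs(Q[...,1])<.09); q=Q[g]
if len(q)>10: print('green tray',len(q),cv2.minAreaRect((q[:,:2]*1000).astype(np.float32)),'ztop',np.percentile(q[:,2],[50,98]),'slope',np.polyfit(q[:,1],q[:,2],1))
d0=load('top'); T=cap('top'); D=np.abs(T['color'].astype(int)-d0['color']).sum(-1)
for n,(a,b,c,e) in dict(cell=(272,264,304,300),black=(448,156,474,228)).items(): print(n,'changed px',(D[b:e,a:c]>90).sum(),'of',(e-b)*(c-a))
E
cp pics/top.npz pics/top5.npz; python3 fin.py; python3 p.py
```

```text
conn few 0
reel few 0
red few 0
relay 546 rect [array([-19. ,  43.9]), array([17. , 21.1]), np.float64(87.6)] ztop [45.5 47.2] slope [0.047 0.242]
green 880 rect [array([ 33.5, -14.1]), array([150.9,  39. ]), np.float64(90.0)] ztop [13.9 16.7] slope [-0.008  0.011]
green tray 221 ((32.40386962890625, 24.11187744140625), (8.897989273071289, 58.584590911865234), 0.8428060412406921) ztop [0.01342529 0.01598049] slope [0.00651993 0.01320903]
cell changed px 0 of 1152
black changed px 0 of 1872
t 43.05 tcp [ 0.4051 -0.4603  0.2285] tilt [-0.0013  0.0014 -1.    ] F [-0.2 -0.   0.6] w 0.251 j [ -34.   21.   -1.   -0.  -69. -132.]
```

Run:
```python
from h import *
d=cap('top');P=world(d);h=cv2.cvtColor(d['color'],cv2.COLOR_RGB2HSV)
O=np.array([0.4774,0.3558]);a=np.radians(-2.65);R=np.array([[np.cos(a),-np.sin(a)],[np.sin(a),np.cos(a)]])
Q=P.copy();Q[...,:2]=(P[...,:2]-O)@R
near=(abs(Q[...,0])<.055)&(abs(Q[...,1])<.09)
for n,m in dict(reel=(h[...,0]>19)&(h[...,0]<38)&(h[...,1]>60)&(Q[...,1]>.015),conn=(h[...,1]<70)&(h[...,2]>110)&(Q[...,1]<-.01)&(Q[...,0]<.01),red=((h[...,0]<5)|(h[...,0]>172))&(h[...,1]>90)&(Q[...,0]>.01)).items():
    q=Q[m&near]; print(n,len(q),cv2.minAreaRect((q[:,:2]*1000).astype(np.float32)),np.percentile(q[:,2],[5,50,95]).round(4))
```

```text
reel 247 ((-18.62071990966797, 48.242401123046875), (38.80393600463867, 40.656314849853516), 0.9987503886222839) [0.0107 0.016  0.0199]
conn 159 ((-18.72406768798828, -54.271278381347656), (16.753509521484375, 42.915184020996094), 2.9015913009643555) [0.0204 0.0258 0.0302]
red 12 ((31.960525512695312, -44.1738166809082), (55.6114616394043, 3.4903604984283447), 89.6392822265625) [0.0183 0.022  0.0242]
```

All the parts are seated within tolerance, so I'm handing in.

```bash
python3 -c "
from station import ticket; print(ticket.finish_job())"
```

```text
the job is handed in; nothing more can be done
None
```

I handed the job in after about 43 s of robot time: camera checks show all five parts in their pockets within tolerance and the black screwdriver and battery unmoved, but the hand-in returned no verdict.

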